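# Set out two fingerprint exhibits for their evidence photograph

## Task

Set out the two exhibits for the photograph: first lower the black drilled plate over all four posts of the blue carrier until it is fully down, then the bare aluminium plate with the window over the same posts, flat on top of the black one, and stand the copper funnel, spout up, in the middle of the white slab. Stand the yellow marker tent with the black ridge to the left of the carrier (left as the robot sees it), centred off its left end with a gap of about 25 mm, and the tent with the red ridge behind the slab (the side away from the robot), centred off the edge that bears the scale strip, again with a gap of about 25 mm. Both tents stand upright on the drawer floor; leave the caliper and the tripod head where they are.

Things in the scene. Friction and masses are not known exactly. Their poses are not given: they have to be found in the camera images.
- carrier: Fixed blue plate carrier: base 64 (x) x 100 (y) x 12 mm high; origin at its underside's centre, on the drawer floor. Four posts at x = +-17, y = +-33 mm: steel shoulder 16 mm thick up to 24 mm above the floor (plates rest there), then brass pin 8 mm thick up to 50 mm, top 6 mm tapered. +y is its left end as the robot sees it, +x points away from the robot (yaw within 0.25).
- slab: White photo slab, fixed: 80 x 80 mm, 10 mm high, origin at the centre of its underside on the drawer floor. A black-and-white scale strip is printed along its far edge (+x, away from the robot; yaw within 0.25).
- backing_c (a point): Black plastic backing plate, loose, lying flat: 56 (x) x 90 (y) x 8 mm (z), without window, four holes 12 mm wide at x = +-17, y = +-33 mm, the same either way round. This point is its centre, half-way up (4 mm above its underside). About 0.1 kg. Grip across the 56 mm.
- cover_c (a point): Bare aluminium cover plate, loose, lying flat: 56 (x) x 90 (y) x 8 mm (z), with a window 21 x 35 mm in the middle and four holes 12 mm wide at x = +-17, y = +-33 mm, the same either way round. This point is its centre, half-way up (4 mm above its underside). About 0.08 kg. Grip across the 56 mm.
- tent_black_c (a point): Yellow plastic marker tent with a BLACK ridge, loose, standing: foot 44 x 44 mm, 55 mm high, two faces sloping up to a flat-sided ridge bar 10 mm thick (x), 44 mm long (y), from 37 to 55 mm above the floor: grip the bar across its 10 mm. This point is on its middle axis, half-way up (27.5 mm above its foot). About 0.05 kg.
- tent_red_c (a point): Yellow plastic marker tent with a RED ridge, loose, standing; otherwise the same: foot 44 x 44 mm, 55 mm high, ridge bar 10 mm thick (x), 44 mm long (y), from 37 to 55 mm above the floor. This point is on its middle axis, half-way up (27.5 mm above its foot). About 0.05 kg.
- funnel_c (a point): Squat copper funnel, loose, standing mouth down: 64 mm wide at the foot, 60 mm high, its spout upright on top, 18 mm thick, from 32 to 60 mm above the foot: grip it by the spout. This point is on its axis, half-way up (30 mm above its foot). About 0.12 kg.
- caliper: Bystander: steel caliper lying flat, loose, 150 mm long (y), beam 16 mm wide, two jaws to -x 45 mm, up to 9 mm high. Origin under the middle of the beam.
- tripod_head: Bystander: black bakelite tripod head, loose, standing: foot 60 mm wide, 78 mm high. Origin at the centre of its underside.

How it is judged:
On the way, in this order (a step that is already met when the one before it is completed fails the run):
1. the black plate lies fully down on the shoulders of all four posts (horizontal distance between backing_c and carrier below 0.006 m and z of backing_c in the frame of carrier between 0.0255 and 0.0305 m and angle between backing_c's own z axis and vertical below 0.06 rad and angle between the y axis of backing_c and the y axis of carrier, either way round below 0.15 rad), for 0.2 s.
2. then the aluminium plate lies over the same posts, flat on the black one (all of step 1 and horizontal distance between cover_c and carrier below 0.006 m and z of cover_c in the frame of carrier between 0.0335 and 0.0385 m and angle between cover_c's own z axis and vertical below 0.06 rad and angle between the y axis of cover_c and the y axis of carrier, either way round below 0.15 rad), for 0.2 s.
At the end, for the whole second after the job is handed in: Plates level on the posts within 6 mm, black at the bottom, aluminium on it; black-ridged tent upright 82-116 mm left of the carrier's centre, red-ridged tent upright 72-106 mm behind the slab's, each within 15 mm of the centre line; funnel upright on the slab within 12 mm; all released, at rest (all of step 2 and y of tent_black_c in the frame of carrier between 0.082 and 0.116 m and x of tent_black_c in the frame of carrier between -0.015 and 0.015 m and angle between each of tent_black_c, tent_red_c, funnel_c's own z axis and vertical below 0.1 rad and height (world z) of tent_black_c between 0.024 and 0.031 m and x of tent_red_c in the frame of slab between 0.072 and 0.106 m and y of tent_red_c in the frame of slab between -0.015 and 0.015 m and height (world z) of tent_red_c between 0.024 and 0.031 m and horizontal distance between funnel_c and slab below 0.012 m and z of funnel_c in the frame of slab between 0.037 and 0.043 m and linear speed of each of backing, cover, tent_black, tent_red, funnel below 0.01 m/s); the robot touches nothing.
It fails at once if the caliper is disturbed (more than 15 mm) (distance of caliper from where it was at the start of the episode above 0.015 m).
It fails at once if the tripod head is disturbed (more than 15 mm) (distance of tripod_head from where it was at the start of the episode above 0.015 m).
It also fails if it takes over 128 s, if anything falls off the work surface, if the arm or the gripper's body presses on something with over 40 N, if the wrist force passes 120 N, or if a joint passes its speed limit or range.

## Robot

A 6-joint arm with a two-finger parallel gripper is mounted at the origin on the work surface. World frame = base frame: x ahead of the robot, y to its left, z up, the work surface at z = 0. Lengths are in m, angles in rad, forces in N, time in s.
With the tool pointing down it reaches from about 0.4 to 0.825 m from the base axis. Payload 7 kg.
Tool frame: the origin (TCP) lies on the centre line of the jaws, within the pads' length; the fingertips stand 17 mm ahead of it and the grasp point (between the pads) lies 2 mm behind it; z points along the fingers, y is the line along which they close (so a half turn about z gives the same grasp; the last joint's range is limited). The gripper opens to 88 mm and grips with 3 to 60 N. Pads are 19 mm wide; open, the fingers measure 130 mm over their backs; the gripper's body (78 mm by 193 mm) begins 47 mm behind the grasp point.
Start: joints at [1.423, 0.359, 0.012, 0, -1.224, -0.288], TCP at [0.285, 0.612, 0.244] pointing down, gripper open.
Joint ranges: [-3.07, 3.07], [-1.43, 2.12], [-1.02, 1.25], [-3.03, 1.67], [-3.05, -0], [-3.03, 3.03]. Speed limits (rad/s): [2.39, 2.39, 3.01, 3.14, 3.14, 3.14].

## Interface

Orientations are given as a rotation vector (axis times angle).
In Python, from cell import bot gives the robot as it stands. The module is installed in compiled form; this text tells all that it offers.
- The arm moves only by the tool play_rows, never from a script. Its argument "rows" is a list of rows, each a list of 6 numbers: the shift along the tool's x, y, z each as a share of 0.2 m, from -1 to 1, then the turn, a rotation vector about the tool's x, y, z each as a share of 30 degrees, from -1 to 1. In form: [[dx, dy, dz, rx, ry, rz], ...]. A call has 1 to 5 rows; each row is the pose to reach, as a shift and turn from the pose commanded when the call began, along the tool's axes at that moment; what a row does not reach only later rows make up. A row lasts 1/12 s, in which the tool goes at most 41.7 mm and 7.16 degrees, less where a joint would pass 70% of its speed; a pose out of reach is approached as far as the arm can. A call with a number of a shift or a turn outside -1 to 1 is refused whole. A call with a gripper value outside its range is refused whole. "hand" is the closure, from 0 (fully open) to 1 (shut), set as the call begins (left out, the last holds). The fingers move at their own pace and stop on an object; the grip force is fixed at half the most. Time passes only in rows, so rows that repeat a pose let the fingers close. It gives the time, the measured TCP pose, the force, the opening and the grip force at its end, in the units of the state.
- bot.observe(): the state, without advancing time (a new reading comes with each control period).
- bot.capture(name): name is "scene" or "top"; returns a dict with "img" (384x512x3 uint8, blue, green, red), "depth" (384x512 float32, m along the optical axis (not along the pixel's ray), 0 where there is no reading), "vertical_fov" (degrees; the focal length in pixels is half the picture's height over the tangent of half this angle, whatever the lens; pixels are square), "cx", "cy" (the principal point, pixels), "position" and "orientation" of the camera in the world. Camera axes: x right, y down, z forward; pixel columns grow to the right and rows downward; lengths in m; the calibration is good to about 2 mm. A picture is of the moment at which its call begins.
- bot.job_done(): hands the job in; it is judged then, once.
The state is a dict: "time": time; "qpos": joint angles; "qd": joint speeds; "tau": joint torques, N m; "tool_pos": TCP position; "tool_rot": TCP orientation; "ft_force": force on the tool from outside, world axes, zero at the start; "wrist_torque": the same for the moment, N m; "opening": finger opening in m; "grip_force": force on a finger pad.
Only numpy, scipy, OpenCV 4.12 (cv2) and the standard library are available. Lean on these libraries where they do the work, as an engineer would, in place of code of your own. Each camera call takes 0.05 s, during which the arm holds its last target. There are 200 camera calls.

## Working session

There is one attempt and no reset: what is moved stays moved. The work goes in short steps, Python scripts to look and compute and a tool call to move; the robot and the scene stay as the last step left them, time stands still between calls to the robot, and variables do not carry over. Pictures are saved under pics/ and viewed, at most 14 in all, crops included, and the job is handed in when it is done.

Besides the shell and the picture viewer there is one more tool, called after "Call:" in YAML: its name, and indented under it one key for each argument. play_rows: Moves the arm, as the interface text tells. Shift numbers are shares of 0.2 m and turn numbers shares of 30 degrees, none past 1 either way. Its arguments: {"type":"object","properties":{"rows":{"type":"array"},"hand":{"type":"number"}},"required":["rows"]}

```bash
mkdir -p pics; cat > h.py <<'E'
import numpy as np, cv2
from cell import bot
from scipy.spatial.transform import Rotation as R
def shot(cam,fn=None):
    c=bot.capture(cam)
    if fn: cv2.imwrite('pics/'+fn,c['img'])
    np.savez('/tmp/'+cam+'.npz',**c)
    return c
def rot(o):
    o=np.array(o,float)
    if o.shape==(3,3): return o
    return R.from_rotvec(o).as_matrix() if o.size==3 else R.from_quat(o).as_matrix()
def cloud(c):
    h,w=c['depth'].shape; f=h/2/np.tan(np.radians(float(c['vertical_fov']))/2)
    v,u=np.mgrid[:h,:w]; d=c['depth']
    P=np.stack([(u-c['cx'])/f*d,(v-c['cy'])/f*d,d],-1)
    P=P@rot(c['orientation']).T+np.array(c['position'])
    P[d==0]=np.nan
    return P
E
python3 - <<'E'
from h import *
for n in('top','scene'):
    c=shot(n,n+'0.png'); print(n,c['vertical_fov'],c['cx'],c['cy'],c['position'],c['orientation'])
print(bot.observe())
E
```

```text
top 56.38406225361866 251.6319474551962 195.27126369088296 [0.50572038 0.02923254 0.99011633] [-2.14193812  2.1718605  -0.13558388]
scene 52.47519854967276 255.89152690073115 193.3414832468657 [ 1.06738426 -0.68256074  0.59908791] [-2.05983034 -0.62552776  0.31676851]
{'time': 0.1, 'qpos': array([ 1.42311694e+00,  3.59317771e-01,  1.11686270e-02, -3.19347966e-04,
       -1.22409697e+00, -2.88089831e-01]), 'qd': array([-1.04047099e-03, -8.73833355e-04,  3.15436798e-03, -2.33350632e-04,
        3.29702421e-03, -5.17278054e-05]), 'tau': array([ 4.25221219e-05, -5.84164417e+01,  2.93752116e+01,  7.01537937e+00,
        1.01960273e-02, -5.06822948e-05]), 'tool_pos': array([0.28477523, 0.61154011, 0.24272068]), 'tool_rot': array([ 3.06584617e+00, -6.78951032e-01, -3.10603796e-04]), 'ft_force': array([-0.4179599 ,  0.55525816, -0.29985745]), 'wrist_torque': array([-0.01585899,  0.00304574,  0.01669045]), 'grip_force': 0.0, 'opening': 0.0877032193833333}
```

View pics/top0.png

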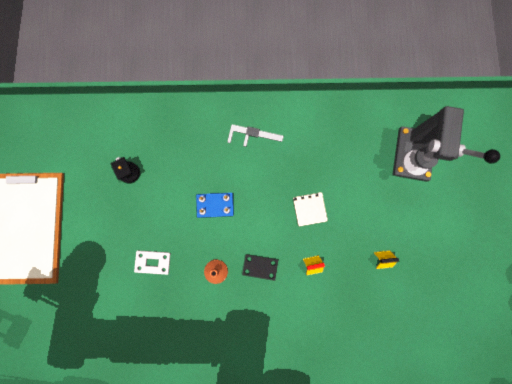

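View pics/scene0.png

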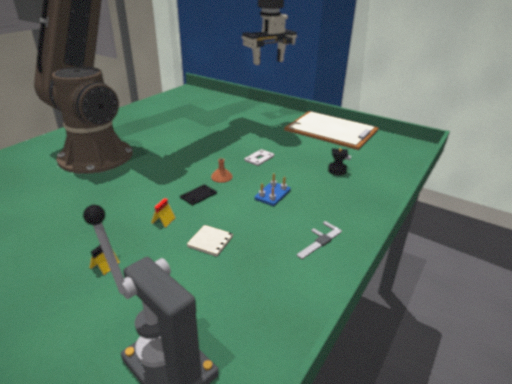

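The top view has +x up and +y left. Pixel positions:
- carrier (215,205)
- slab (310,209), with its strip on the upper edge
- black plate (261,267)
- aluminium plate (152,263)
- funnel (216,271)
- red tent (314,265)
- black tent (386,260)

The caliper (255,133) and tripod head (126,170) lie clear of these.

```bash
cat >> h.py <<'E'
def onplane(c,uv,z):
    uv=np.atleast_2d(uv).astype(float); f=c['depth'].shape[0]/2/np.tan(np.radians(float(c['vertical_fov']))/2)
    r=np.c_[(uv[:,0]-c['cx'])/f,(uv[:,1]-c['cy'])/f,np.ones(len(uv))]@rot(c['orientation']).T
    p=np.array(c['position']); return p+r*((z-p[2])/r[:,2])[:,None]
def blob(c,mask,box,z):
    u0,v0,u1,v1=box; m=np.zeros(mask.shape,np.uint8); m[v0:v1,u0:u1]=mask[v0:v1,u0:u1]
    v,u=np.nonzero(m); X=onplane(c,np.c_[u,v],z)[:,:2]
    hull=cv2.minAreaRect((X*1000).astype(np.float32))
    w,V=np.linalg.eigh(np.cov(X.T)); a=np.arctan2(V[1,1],V[0,1])  # long axis dir
    return dict(n=len(u),c=X.mean(0).round(4),long=round(float(np.degrees(a)%180),1),sig=(np.sqrt(w*12)*1000).round(1),rect=[np.round(x,1) for x in hull])
E
python3 - <<'E'
from h import *
c=dict(np.load('/tmp/top.npz')); P=cloud(c); im=c['img']; hsv=cv2.cvtColor(im,cv2.COLOR_BGR2HSV); H,S,V=[hsv[...,i].astype(int) for i in range(3)]
print('floor z',[np.nanmedian(P[a:a+10,b:b+10,2]).round(4) for a,b in((230,200),(230,300),(290,250),(150,300),(230,120),(230,380))])
B=dict(carrier=((H>100)&(H<130)&(S>150),(190,185,240,222),.012),
 slab=((S<90)&(V>120),(288,185,332,232),.010),
 back=((V<60),(238,250,284,285),.008),
 cover=((S<90)&(V>100),(128,245,176,280),.008),
 funnel=(((H<18)|(H>172))&(S>120),(198,255,234,288),.02),
 red=(((H<8)|(H>172))&(S>150),(298,250,334,280),.055),
 redyel=((H>15)&(H<35)&(S>150),(298,250,334,280),.02),
 black=((V<60),(370,245,404,275),.055),
 blkyel=((H>15)&(H<35)&(S>150),(370,245,404,275),.02))
for k,(m,b,z) in B.items():
    r=blob(c,m,b,z); u0,v0,u1,v1=b; mm=m[v0:v1,u0:u1]; print(k,r, 'z',np.nanpercentile(P[v0:v1,u0:u1,2][mm],[10,50,90]).round(4))
for k,b in dict(trip=(105,150,145,190),cal=(225,118,290,150),car=(190,185,240,222),fun=(198,255,234,288)).items():
    q=P[b[1]:b[3],b[0]:b[2]].reshape(-1,3); zz=np.nanmedian(q[:,2]); s=q[q[:,2]>.006]; print(k,s.min(0).round(3),s.max(0).round(3))
    if k=='fun': print('spout',s[s[:,2]>.04].mean(0))
    if k=='car': print('pins',s[s[:,2]>.03].mean(0), (s[:,2]>.03).sum())
u,v=190,185
big=np.hstack([cv2.resize(im[180:290,125:265],None,fx=2.85,fy=2.85,interpolation=2),cv2.resize(im[180:290,265:405],None,fx=2.85,fy=2.85,interpolation=2)])
cv2.imwrite('pics/crop1.png',big)
E
```

```text
floor z [np.float64(0.0011), np.float64(0.0013), np.float64(0.0011), np.float64(0.0016), np.float64(0.0011), np.float64(0.0013)]
carrier {'n': 679, 'c': array([0.6044, 0.1299]), 'long': 90.8, 'sig': array([64.9, 95.2]), 'rect': [array([604.7, 130.3]), array([ 64.5, 100.7]), np.float64(1.9)]} z [0.0107 0.0132 0.0154]
slab {'n': 933, 'c': array([ 0.5885, -0.1314]), 'long': 130.3, 'sig': array([83.1, 84.8]), 'rect': [array([ 589.2, -131.8]), array([84.6, 85.7]), np.float64(9.7)]} z [0.0051 0.0112 0.0137]
back {'n': 156, 'c': array([0.4397, 0.0066]), 'long': 76.8, 'sig': array([56.5, 86.9]), 'rect': [array([435.3,   7.8]), array([83.3, 51.9]), np.float64(79.9)]} z [0.0064 0.0091 0.0114]
cover {'n': 734, 'c': array([0.451 , 0.3002]), 'long': 85.0, 'sig': array([63.7, 98.7]), 'rect': [array([450.9, 300.3]), array([95.6, 61.4]), np.float64(85.2)]} z [0.0009 0.0084 0.011 ]
funnel {'n': 434, 'c': array([0.4257, 0.1266]), 'long': 117.8, 'sig': array([54.3, 55. ]), 'rect': [array([425.7, 126.3]), array([60.1, 61.1]), np.float64(44.9)]} z [0.0079 0.0171 0.035 ]
red {'n': 62, 'c': array([ 0.4389,
[... 286 characters left out ...]
44.6, 48.6]), np.float64(10.5)]} z [0.0056 0.0226 0.038 ]
black {'n': 44, 'c': array([ 0.4512, -0.3213]), 'long': 95.5, 'sig': array([ 6.3, 50.5]), 'rect': [array([ 451.2, -318.9]), array([ 6.1, 49.7]), np.float64(5.1)]} z [0.0513 0.0556 0.0577]
blkyel {'n': 245, 'c': array([ 0.4515, -0.3253]), 'long': 116.0, 'sig': array([49.2, 49.3]), 'rect': [array([ 451.2, -326.1]), array([44.8, 55.2]), np.float64(4.5)]} z [0.006  0.0245 0.0414]
trip [0.658 0.339 0.006] [0.746 0.413 0.081]
cal [ 0.77  -0.081  0.006] [0.85  0.095 0.015]
car [0.571 0.082 0.006] [0.66  0.19  0.055]
pins [0.60363628 0.13110398 0.04682091] 35
fun [0.394 0.099 0.006] [0.454 0.175 0.065]
spout [0.42451323 0.12794885 0.05988256]
```

View pics/crop1.png

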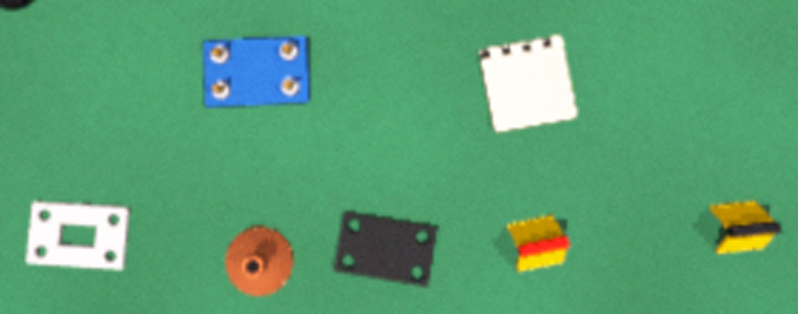

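```bash
python3 - <<'E'
from h import *
c=dict(np.load('/tmp/top.npz')); im=c['img']
def up(b,k=6):
    u0,v0,u1,v1=b; return cv2.resize(im[v0:v1,u0:u1],None,fx=k,fy=k,interpolation=cv2.INTER_CUBIC)
def px(p,b,k=6): return (p+0.5)/k-0.5+np.array(b[:2])
def rep(name,maskf,b,z,inner=None):
    I=up(b); hsv=cv2.cvtColor(I,cv2.COLOR_BGR2HSV).astype(int); m=maskf(hsv,I.astype(int)).astype(np.uint8)
    m=cv2.morphologyEx(m,cv2.MORPH_OPEN,np.ones((5,5)))
    cs,hi=cv2.findContours(m,cv2.RETR_CCOMP,cv2.CHAIN_APPROX_NONE)
    i=max(range(len(cs)),key=lambda i:cv2.contourArea(cs[i])); X=onplane(c,px(cs[i][:,0].astype(float),b),z)[:,:2]*1000
    r=cv2.minAreaRect(X.astype(np.float32)); print(name,'rect',np.round(r[0],1),np.round(r[1],1),round(r[2],1))
    hs=[]
    for j in range(len(cs)):
        if hi[0][j][3]==i and cv2.contourArea(cs[j])>60:
            M=cv2.moments(cs[j]); q=onplane(c,px(np.array([M['m10']/M['m00'],M['m01']/M['m00']]),b),inner or z)[0,:2]*1000; hs.append(q); print('   hole',q.round(1),round(cv2.contourArea(cs[j])/36,1))
    if len(hs)>=4: print('   mean',np.mean(hs,0).round(1))
rep('carrier',lambda h,I:(h[...,0]>100)&(h[...,0]<130)&(h[...,1]>150),(185,180,245,228),.012,.03)
rep('back',lambda h,I:(h[...,2]<85),(232,245,290,292),.008)
rep('cover',lambda h,I:(h[...,1]<90)&(h[...,2]>110),(124,240,180,286),.008)
rep('slab',lambda h,I:(h[...,1]<80)&(h[...,2]>120),(284,182,336,236),.010)
E
```

```text
carrier rect [604.6 130.3] [ 64.9 100.7] 1.9
   hole [585.5 162. ] 45.9
   hole [588.   96.8] 45.0
   hole [619.5 163.1] 46.0
   hole [621.6  97.8] 44.6
   mean [603.6 129.9]
back rect [435.5   8.2] [89.2 57.1] 80.0
   hole [412.6 -20.6] 15.6
   hole [424.5  44.1] 14.9
   hole [446.1 -26. ] 14.9
   hole [457.5  37.6] 15.2
   mean [435.2   8.8]
cover rect [451.3 300. ] [96.6 62.3] 85.5
   hole [431.7 268.8] 5.0
   hole [436.8 334.1] 4.6
   hole [451.1 299.8] 66.1
   hole [465.4 265.6] 4.2
   hole [470.7 331.6] 4.3
   mean [451.1 300. ]
slab rect [ 589.7 -131.3] [85.5 85.9] 9.3
   hole [ 621.3 -111.1] 3.0
   hole [ 624.  -131.2] 2.3
```

```bash
cat >> h.py <<'E'
def pose():
    s=bot.observe(); M=rot(s['tool_rot']); return np.r_[s['tool_pos'],np.degrees(np.arctan2(M[1,0],M[0,0]))],s
def plan(wps,start=None):
    p,s=pose()
    if start is None: print('t',round(s['time'],1),'at',p.round(4),'tilt',rot(s['tool_rot'])[2].round(4),'open',round(s['opening'],4),'grip',round(s['grip_force'],1),'F',s['ft_force'].round(1))
    else: p=np.array(start,float)
    for w in wps:
        w=np.array(w,float); n=max(1,int(np.ceil(np.linalg.norm(w[:3]-p[:3])/.195)),int(np.ceil(abs(w[3]-p[3])/29)))
        st=(w-p)/n
        for i in range(n):
            th=np.radians(p[3]); d=st[:3]; ux=[np.cos(th),np.sin(th),0]; uy=[np.sin(th),-np.cos(th),0]
            print('  [%.4f,%.4f,%.4f,0,0,%.4f]'%(d@ux/.2,d@uy/.2,-d[2]/.2,-st[3]/30)); p=p+st
        print(' ->',w)
E
python3 - <<'E'
from h import *
plan([(.4353,.0085,.10,-100),(.4353,.0085,.0195,-100)])
E
```

```text
t 0.1 at [  0.2848   0.6115   0.2427 -24.974 ] tilt [ 1.0e-04  1.5e-03 -1.0e+00] open 0.0877 grip 0.0 F [-0.4  0.6 -0.3]
  [0.4888,0.6039,0.1784,0,0,0.6252]
  [0.6570,0.4146,0.1784,0,0,0.6252]
  [0.7555,0.1813,0.1784,0,0,0.6252]
  [0.7737,-0.0712,0.1784,0,0,0.6252]
 -> [ 4.353e-01  8.500e-03  1.000e-01 -1.000e+02]
  [0.0000,0.0000,0.4025,0,0,-0.0000]
 -> [ 4.353e-01  8.500e-03  1.950e-02 -1.000e+02]
```

Call:
play_rows:
  rows:
    - [0.489, 0.604, 0.178, 0, 0, 0.625]
    - [0.489, 0.604, 0.178, 0, 0, 0.625]
    - [0.489, 0.604, 0.178, 0, 0, 0.625]
    - [0.489, 0.604, 0.178, 0, 0, 0.625]
    - [0.489, 0.604, 0.178, 0, 0, 0.625]
  hand: 0

```text
time: 0.52
tool_pos: [0.3225, 0.4546, 0.2063]
tool_rot: [2.91, -1.173, -0.001]
ft_force: [-0.9, -1.7, -0.8]
opening: 0.0877
grip_force: 0.0
```

Call:
play_rows:
  rows:
    - [0.657, 0.415, 0.178, 0, 0, 0.625]
    - [0.657, 0.415, 0.178, 0, 0, 0.625]
    - [0.657, 0.415, 0.178, 0, 0, 0.625]
    - [0.657, 0.415, 0.178, 0, 0, 0.625]
    - [0.657, 0.415, 0.178, 0, 0, 0.625]

```text
time: 0.93
tool_pos: [0.3593, 0.3043, 0.1706]
tool_rot: [2.68, -1.631, -0.001]
ft_force: [-0.2, -0.4, -0.5]
opening: 0.0874
grip_force: 0.0
```

Call:
play_rows:
  rows:
    - [0.756, 0.181, 0.178, 0, 0, 0.625]
    - [0.756, 0.181, 0.178, 0, 0, 0.625]
    - [0.756, 0.181, 0.178, 0, 0, 0.625]
    - [0.756, 0.181, 0.178, 0, 0, 0.625]
    - [0.756, 0.181, 0.178, 0, 0, 0.625]

```text
time: 1.35
tool_pos: [0.3967, 0.1542, 0.135]
tool_rot: [2.378, -2.047, -0.001]
ft_force: [-0.1, -0.4, -0.3]
opening: 0.0877
grip_force: 0.0
```

Call:
play_rows:
  rows:
    - [0.774, -0.071, 0.178, 0, 0, 0.625]
    - [0.774, -0.071, 0.178, 0, 0, 0.625]
    - [0.774, -0.071, 0.178, 0, 0, 0.625]
    - [0.774, -0.071, 0.178, 0, 0, 0.625]
    - [0.774, -0.071, 0.178, 0, 0, 0.625]

```text
time: 1.77
tool_pos: [0.4348, 0.0042, 0.0995]
tool_rot: [2.012, -2.408, -0.002]
ft_force: [0.1, -0.0, 0.3]
opening: 0.0876
grip_force: 0.0
```

```bash
python3 - <<'E'
from h import *
plan([(.4353,.0085,.0195,-100)])
c=shot('scene'); cv2.imwrite('pics/s1.png',cv2.resize(c['img'][120:270,110:310],None,fx=4,fy=4,interpolation=2))
E
```

```text
t 1.8 at [ 4.348000e-01  4.200000e-03  9.950000e-02 -1.002346e+02] tilt [ 0.0021  0.0031 -1.    ] open 0.0876 grip 0.0 F [ 0.1 -0.   0.3]
  [-0.0216,0.0016,0.4000,0,0,-0.0078]
 -> [ 4.353e-01  8.500e-03  1.950e-02 -1.000e+02]
```

View pics/s1.png

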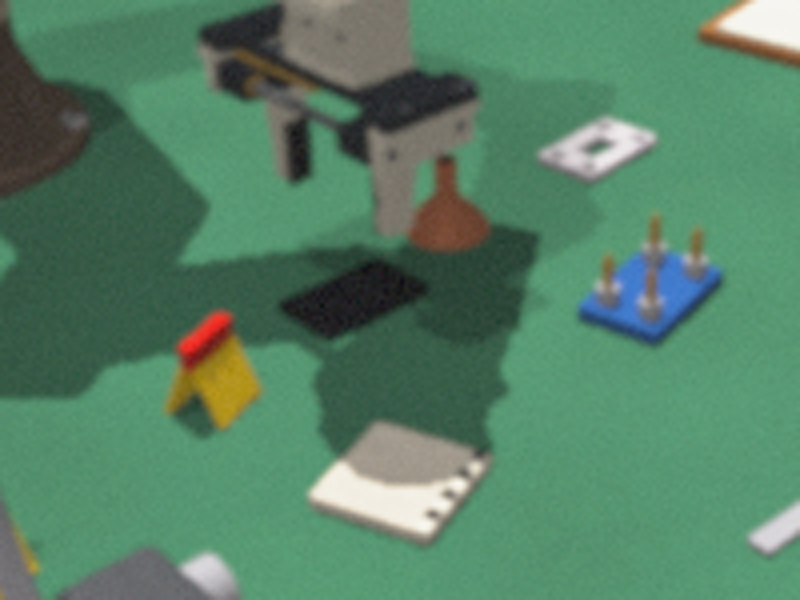

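The gripper (fingers around 290,150 and 395,190 in the crop) hangs over the black plate (355,300) and is clear of the funnel. I'll let it settle before going down.

Call:
play_rows:
  rows:
    - [0, 0, 0, 0, 0, 0]
    - [0, 0, 0, 0, 0, 0]
    - [0, 0, 0, 0, 0, 0]

```text
time: 2.07
tool_pos: [0.4359, 0.0097, 0.1015]
tool_rot: [-2.022, 2.404, -0.0]
ft_force: [0.1, -0.7, -1.0]
opening: 0.0877
grip_force: 0.0
```

Call:
play_rows:
  rows:
    - [0.006, 0.002, 0.15, 0, 0, 0]
    - [0.006, 0.002, 0.29, 0, 0, 0]
    - [0.006, 0.002, 0.38, 0, 0, 0]
    - [0.006, 0.002, 0.41, 0, 0, 0]
    - [0.006, 0.002, 0.41, 0, 0, 0]

```text
time: 2.48
tool_pos: [0.4343, 0.0082, 0.0184]
tool_rot: [2.021, -2.402, -0.001]
ft_force: [0.3, 0.4, -0.0]
opening: 0.088
grip_force: 0.0
```

Call:
play_rows:
  rows:
    - [0, 0, 0, 0, 0, 0]
    - [0, 0, 0, 0, 0, 0]
    - [0, 0, 0, 0, 0, 0]

```text
time: 2.73
tool_pos: [0.4357, 0.0082, 0.02]
tool_rot: [-2.02, 2.404, -0.001]
ft_force: [0.4, -0.0, -0.1]
opening: 0.0874
grip_force: 0.0
```

Call:
play_rows:
  rows:
    - [0, 0, 0, 0, 0, 0]
    - [0, 0, 0, 0, 0, 0]
    - [0, 0, 0, 0, 0, 0]
    - [0, 0, 0, 0, 0, 0]
    - [0, 0, 0, 0, 0, 0]
  hand: 1

```text
time: 3.15
tool_pos: [0.4351, 0.0075, 0.0192]
tool_rot: [-2.02, 2.406, -0.0]
ft_force: [-0.6, -0.0, 0.1]
opening: 0.0599
grip_force: 0.0
```

Call:
play_rows:
  rows:
    - [0, 0, 0, 0, 0, 0]
    - [0, 0, 0, 0, 0, 0]
    - [0, 0, 0, 0, 0, 0]

```text
time: 3.4
tool_pos: [0.435, 0.0075, 0.0192]
tool_rot: [2.02, -2.406, -0.0]
ft_force: [-0.9, 0.2, 2.3]
opening: 0.0555
grip_force: 30.0
```

```bash
python3 - <<'E'
from h import *
plan([(.4353,.0085,.12,-100),(.6043,.1292,.12,-88),(.6043,.1292,.076,-88)])
E
```

```text
t 3.4 at [ 4.35000e-01  7.50000e-03  1.92000e-02 -9.99697e+01] tilt [ 2.e-04  2.e-04 -1.e+00] open 0.0555 grip 30.0 F [-0.9  0.2  2.3]
  [-0.0053,-0.0007,-0.5041,0,0,0.0010]
 -> [ 4.353e-01  8.500e-03  1.200e-01 -1.000e+02]
  [-0.3705,-0.3637,-0.0000,0,0,-0.2000]
  [-0.3305,-0.4004,-0.0000,0,0,-0.2000]
 -> [  0.6043   0.1292   0.12   -88.    ]
  [-0.0000,0.0000,0.2200,0,0,-0.0000]
 -> [ 6.043e-01  1.292e-01  7.600e-02 -8.800e+01]
```

Call:
play_rows:
  rows:
    - [0, 0, -0.05, 0, 0, 0]
    - [0, 0, -0.18, 0, 0, 0]
    - [0, 0, -0.33, 0, 0, 0]
    - [0, 0, -0.46, 0, 0, 0]
    - [0, 0, -0.504, 0, 0, 0]

```text
time: 3.82
tool_pos: [0.4367, 0.0081, 0.1233]
tool_rot: [-2.018, 2.402, -0.003]
ft_force: [0.8, 0.5, -0.9]
opening: 0.0556
grip_force: 30.0
```

Call:
play_rows:
  rows:
    - [-0.04, -0.04, 0, 0, 0, -0.02]
    - [-0.11, -0.11, 0, 0, 0, -0.06]
    - [-0.2, -0.195, 0, 0, 0, -0.11]
    - [-0.29, -0.28, 0, 0, 0, -0.16]
    - [-0.37, -0.363, 0, 0, 0, -0.2]

```text
time: 4.23
tool_pos: [0.5202, 0.0688, 0.1184]
tool_rot: [2.144, -2.294, -0.001]
ft_force: [-0.6, 0.3, -0.7]
opening: 0.0552
grip_force: 30.0
```

Call:
play_rows:
  rows:
    - [-0.09, -0.11, 0, 0, 0, -0.05]
    - [-0.18, -0.22, 0, 0, 0, -0.11]
    - [-0.26, -0.32, 0, 0, 0, -0.16]
    - [-0.31, -0.38, 0, 0, 0, -0.19]
    - [-0.33, -0.4, 0, 0, 0, -0.2]

```text
time: 4.65
tool_pos: [0.6054, 0.1296, 0.1173]
tool_rot: [2.261, -2.178, -0.001]
ft_force: [0.9, -0.5, -1.1]
opening: 0.0553
grip_force: 30.0
```

Call:
play_rows:
  rows:
    - [0, 0, 0.06, 0, 0, 0]
    - [0, 0, 0.15, 0, 0, 0]
    - [0, 0, 0.21, 0, 0, 0]
    - [0, 0, 0.22, 0, 0, 0]
    - [0, 0, 0.22, 0, 0, 0]

```text
time: 5.07
tool_pos: [0.6027, 0.1276, 0.0743]
tool_rot: [2.258, -2.18, -0.002]
ft_force: [0.2, -0.2, -0.7]
opening: 0.0551
grip_force: 30.0
```

Call:
play_rows:
  rows:
    - [0, 0, 0, 0, 0, 0]
    - [0, 0, 0, 0, 0, 0]
    - [0, 0, 0, 0, 0, 0]
    - [0, 0, 0, 0, 0, 0]

```text
time: 5.4
tool_pos: [0.6041, 0.1283, 0.0768]
tool_rot: [-2.26, 2.181, -0.001]
ft_force: [1.0, -0.4, -1.3]
opening: 0.0559
grip_force: 30.0
```

```bash
python3 - <<'E'
from h import *
plan([(.6043,.1292,.076,-88)])
c=shot('scene'); t=shot('top')
a=cv2.resize(c['img'][150:225,230:330],None,fx=6,fy=6,interpolation=2); b=cv2.resize(t['img'][180:230,180:250],None,fx=6,fy=6,interpolation=2)
cv2.imwrite('pics/s2.png',a)
print('gripper max z px in top view:',np.nanmax(cloud(t)[195:215,200:230,2]))
E
```

```text
t 5.4 at [ 6.04100e-01  1.28300e-01  7.68000e-02 -8.79672e+01] tilt [-6.0e-04 -1.3e-03 -1.0e+00] open 0.0559 grip 30.0 F [ 1.  -0.4 -1.3]
  [-0.0043,-0.0011,0.0040,0,0,0.0011]
 -> [ 6.043e-01  1.292e-01  7.600e-02 -8.800e+01]
gripper max z px in top view: 0.500442848572594
```

View pics/s2.png

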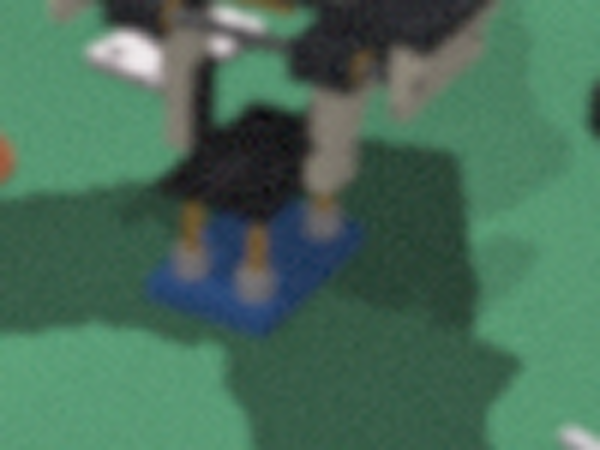

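The plate sits just above the pins and squares with the carrier. The pins at (193,225), (258,240) and (325,205) run up beneath its hole area. Going down in small steps and watching the force.

Call:
play_rows:
  rows:
    - [-0.004, 0, 0.02, 0, 0, 0]
    - [-0.004, 0, 0.045, 0, 0, 0]
    - [-0.004, 0, 0.065, 0, 0, 0]
    - [-0.004, 0, 0.07, 0, 0, 0]
    - [-0.004, 0, 0.07, 0, 0, 0]

```text
time: 5.92
tool_pos: [0.6033, 0.1288, 0.0611]
tool_rot: [2.259, -2.181, -0.001]
ft_force: [0.4, 0.2, -1.1]
opening: 0.0553
grip_force: 30.0
```

Call:
play_rows:
  rows:
    - [0, 0, 0, 0, 0, 0]
    - [0, 0, 0, 0, 0, 0]
    - [0, 0, 0, 0, 0, 0]

```text
time: 6.17
tool_pos: [0.6039, 0.129, 0.0621]
tool_rot: [-2.26, 2.182, -0.0]
ft_force: [-0.6, -0.4, -1.3]
opening: 0.0556
grip_force: 30.0
```

Call:
play_rows:
  rows:
    - [0, 0, 0.02, 0, 0, 0]
    - [0, 0, 0.04, 0, 0, 0]
    - [0, 0, 0.06, 0, 0, 0]
    - [0, 0, 0.065, 0, 0, 0]
    - [0, 0, 0.065, 0, 0, 0]

```text
time: 6.58
tool_pos: [0.6033, 0.1288, 0.0482]
tool_rot: [2.26, -2.181, -0.001]
ft_force: [-0.0, -0.2, 0.2]
opening: 0.0553
grip_force: 30.0
```

Call:
play_rows:
  rows:
    - [0, 0, 0, 0, 0, 0]
    - [0, 0, 0, 0, 0, 0]
    - [0, 0, 0, 0, 0, 0]

```text
time: 6.83
tool_pos: [0.6039, 0.129, 0.0491]
tool_rot: [-2.26, 2.181, -0.0]
ft_force: [-0.6, -0.4, -1.4]
opening: 0.0553
grip_force: 30.0
```

Call:
play_rows:
  rows:
    - [0, 0, 0.012, 0, 0, 0]
    - [0, 0, 0.022, 0, 0, 0]
    - [0, 0, 0.027, 0, 0, 0]
    - [0, 0, 0.027, 0, 0, 0]
    - [0, 0, 0.027, 0, 0, 0]

```text
time: 7.25
tool_pos: [0.6037, 0.1289, 0.0435]
tool_rot: [2.26, -2.182, -0.0]
ft_force: [-0.1, 0.8, -0.9]
opening: 0.0552
grip_force: 30.0
```

Call:
play_rows:
  rows:
    - [0, 0, 0, 0, 0, 0]
    - [0, 0, 0, 0, 0, 0]
    - [0, 0, 0, 0, 0, 0]
    - [0, 0, 0, 0, 0, 0]
    - [0, 0, 0, 0, 0, 0]
  hand: 0

```text
time: 7.67
tool_pos: [0.6038, 0.129, 0.0437]
tool_rot: [-2.26, 2.182, -0.0]
ft_force: [0.3, 0.3, 0.8]
opening: 0.0831
grip_force: 0.0
```

Call:
play_rows:
  rows:
    - [0, 0, 0, 0, 0, 0]
    - [0, 0, -0.05, 0, 0, 0]
    - [0, 0, -0.2, 0, 0, 0]
    - [0, 0, -0.35, 0, 0, 0]
    - [0, 0, -0.4, 0, 0, 0]

```text
time: 8.08
tool_pos: [0.6059, 0.1296, 0.1288]
tool_rot: [-2.258, 2.177, -0.005]
ft_force: [0.4, 0.6, 0.5]
opening: 0.0874
grip_force: 0.0
```

```bash
python3 - <<'E'
from h import *
plan([(.4511,.3000,.125,-94.5),(.4511,.3000,.0195,-94.5)])
E
```

```text
t 8.1 at [  0.6059   0.1296   0.1288 -87.911 ] tilt [-0.0015 -0.0058 -1.    ] open 0.0874 grip 0.0 F [0.4 0.6 0.5]
  [-0.4397,0.3711,0.0094,0,0,0.1098]
  [-0.4177,0.3958,0.0094,0,0,0.1098]
 -> [  0.4511   0.3      0.125  -94.5   ]
  [-0.0000,-0.0000,0.5275,0,0,-0.0000]
 -> [ 4.511e-01  3.000e-01  1.950e-02 -9.450e+01]
```

Call:
play_rows:
  rows:
    - [-0.09, 0.07, 0, 0, 0, 0.02]
    - [-0.2, 0.16, 0, 0, 0, 0.05]
    - [-0.3, 0.25, 0, 0, 0, 0.08]
    - [-0.39, 0.33, 0, 0, 0, 0.1]
    - [-0.44, 0.365, 0, 0, 0, 0.11]

```text
time: 8.5
tool_pos: [0.5261, 0.2157, 0.1245]
tool_rot: [-2.196, 2.245, 0.0]
ft_force: [-0.3, 0.2, -0.7]
opening: 0.0878
grip_force: 0.0
```

Call:
play_rows:
  rows:
    - [-0.1, 0.09, 0, 0, 0, 0.03]
    - [-0.2, 0.19, 0, 0, 0, 0.06]
    - [-0.31, 0.29, 0, 0, 0, 0.09]
    - [-0.39, 0.37, 0, 0, 0, 0.11]
    - [-0.42, 0.39, 0, 0, 0, 0.11]

```text
time: 8.92
tool_pos: [0.4499, 0.3019, 0.1245]
tool_rot: [-2.132, 2.306, 0.001]
ft_force: [-0.2, -0.2, -1.2]
opening: 0.0875
grip_force: 0.0
```

Call:
play_rows:
  rows:
    - [0, 0, 0.1, 0, 0, 0]
    - [0, 0, 0.22, 0, 0, 0]
    - [0, 0, 0.3, 0, 0, 0]
    - [0, 0, 0.3, 0, 0, 0]
    - [0, 0, 0.3, 0, 0, 0]

```text
time: 9.33
tool_pos: [0.4516, 0.2996, 0.0635]
tool_rot: [2.13, -2.307, 0.001]
ft_force: [-0.2, -0.4, -0.2]
opening: 0.0878
grip_force: 0.0
```

Call:
play_rows:
  rows:
    - [0, 0, 0, 0, 0, 0]
    - [0, 0, 0, 0, 0, 0]
    - [0, 0, 0, 0, 0, 0]

```text
time: 9.58
tool_pos: [0.4522, 0.3005, 0.0648]
tool_rot: [-2.13, 2.307, 0.0]
ft_force: [-0.6, -0.4, -0.2]
opening: 0.0877
grip_force: 0.0
```

```bash
python3 - <<'E'
from h import *
plan([(.4511,.3000,.0195,-94.5)])
t=shot('top'); c=shot('scene')
cv2.imwrite('pics/s3.png',np.hstack([cv2.resize(t['img'][180:230,180:250],(560,400),interpolation=2),cv2.resize(c['img'][165:215,245:275],(240,400),interpolation=2)]))
P=cloud(t); q=P[185:222,190:240]; pl=q[(q[...,2]>.027)&(q[...,2]<.04)]; print('plate cloud',len(pl),np.median(pl,0),pl.min(0),pl.max(0))
E
```

```text
t 9.6 at [ 4.52200e-01  3.00500e-01  6.48000e-02 -9.45709e+01] tilt [-0.0018 -0.0013 -1.    ] open 0.0877 grip 0.0 F [-0.6 -0.4 -0.2]
  [0.0031,0.0051,0.2266,0,0,-0.0024]
 -> [ 4.511e-01  3.000e-01  1.950e-02 -9.450e+01]
plate cloud 654 [0.60336474 0.12952115 0.03331745] [0.57428251 0.08618384 0.0270865 ] [0.63114978 0.17552288 0.03923845]
```

View pics/s3.png

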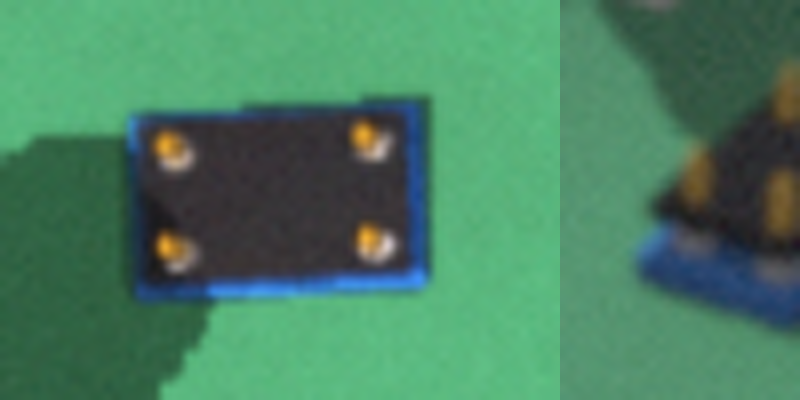

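The black plate is fully down with all four pins through. Its top is at about 32 mm after floor correction, and it is centred within about 1 mm. Next is the cover.

Call:
play_rows:
  rows:
    - [0.003, 0.005, 0.07, 0, 0, 0]
    - [0.003, 0.005, 0.15, 0, 0, 0]
    - [0.003, 0.005, 0.21, 0, 0, 0]
    - [0.003, 0.005, 0.226, 0, 0, 0]
    - [0.003, 0.005, 0.226, 0, 0, 0]

```text
time: 10.1
tool_pos: [0.4503, 0.2992, 0.0182]
tool_rot: [2.13, -2.307, 0.001]
ft_force: [0.5, 0.7, -0.3]
opening: 0.0877
grip_force: 0.0
```

Call:
play_rows:
  rows:
    - [0, 0, 0, 0, 0, 0]
    - [0, 0, 0, 0, 0, 0]
    - [0, 0, 0, 0, 0, 0]

```text
time: 10.35
tool_pos: [0.4508, 0.2998, 0.0189]
tool_rot: [-2.13, 2.307, 0.0]
ft_force: [1.3, 0.9, 0.2]
opening: 0.0876
grip_force: 0.0
```

Call:
play_rows:
  rows:
    - [0, 0, 0, 0, 0, 0]
    - [0, 0, 0, 0, 0, 0]
    - [0, 0, 0, 0, 0, 0]
    - [0, 0, 0, 0, 0, 0]
    - [0, 0, 0, 0, 0, 0]
  hand: 1

```text
time: 10.77
tool_pos: [0.4505, 0.2995, 0.0184]
tool_rot: [-2.131, 2.308, 0.0]
ft_force: [-0.3, -1.1, -0.2]
opening: 0.0595
grip_force: 0.0
```

Call:
play_rows:
  rows:
    - [0, 0, 0, 0, 0, 0]
    - [0, 0, 0, 0, 0, 0]
    - [0, 0, 0, 0, 0, 0]
    - [0, 0, 0, 0, 0, 0]

```text
time: 11.1
tool_pos: [0.4505, 0.2995, 0.0184]
tool_rot: [-2.131, 2.308, -0.0]
ft_force: [0.2, 0.1, 0.8]
opening: 0.0559
grip_force: 30.0
```

```bash
python3 - <<'E'
from h import *
p=pose()[0]
plan([(p[0],p[1],.125,p[3]),(.6038,.1300+p[1]-.3,.125,-88),(.6038,.1300+p[1]-.3,.083,-88)])
E
```

```text
t 11.1 at [ 4.50500e-01  2.99500e-01  1.84000e-02 -9.45659e+01] tilt [ 0. -0. -1.] open 0.0559 grip 30.0 F [0.2 0.1 0.8]
  [0.0000,0.0000,-0.5330,0,0,-0.0000]
 -> [  0.45050049   0.29951626   0.125      -94.56591377]
  [0.3931,-0.4159,-0.0000,0,0,-0.1094]
  [0.4163,-0.3927,-0.0000,0,0,-0.1094]
 -> [  0.6038       0.12951626   0.125      -88.        ]
  [0.0000,-0.0000,0.2100,0,0,-0.0000]
 -> [ 6.03800000e-01  1.29516262e-01  8.30000000e-02 -8.80000000e+01]
```

Call:
play_rows:
  rows:
    - [0, 0, -0.06, 0, 0, 0]
    - [0, 0, -0.19, 0, 0, 0]
    - [0, 0, -0.35, 0, 0, 0]
    - [0, 0, -0.49, 0, 0, 0]
    - [0, 0, -0.533, 0, 0, 0]

```text
time: 11.52
tool_pos: [0.4519, 0.301, 0.1292]
tool_rot: [-2.128, 2.303, 0.0]
ft_force: [1.3, 0.8, -0.7]
opening: 0.0555
grip_force: 30.0
```

Call:
play_rows:
  rows:
    - [0.04, -0.04, 0, 0, 0, -0.01]
    - [0.11, -0.115, 0, 0, 0, -0.03]
    - [0.2, -0.21, 0, 0, 0, -0.055]
    - [0.3, -0.32, 0, 0, 0, -0.08]
    - [0.393, -0.416, 0, 0, 0, -0.109]

```text
time: 11.93
tool_pos: [0.5277, 0.2136, 0.1246]
tool_rot: [2.197, -2.245, -0.0]
ft_force: [0.3, 0.3, -1.4]
opening: 0.0552
grip_force: 30.0
```

Call:
play_rows:
  rows:
    - [0.11, -0.1, 0, 0, 0, -0.03]
    - [0.22, -0.2, 0, 0, 0, -0.06]
    - [0.32, -0.3, 0, 0, 0, -0.085]
    - [0.39, -0.37, 0, 0, 0, -0.1]
    - [0.416, -0.393, 0, 0, 0, -0.109]

```text
time: 12.35
tool_pos: [0.6051, 0.1274, 0.124]
tool_rot: [2.257, -2.184, -0.0]
ft_force: [-0.8, 0.6, -0.9]
opening: 0.0557
grip_force: 30.0
```

Call:
play_rows:
  rows:
    - [0, 0, 0.06, 0, 0, 0]
    - [0, 0, 0.14, 0, 0, 0]
    - [0, 0, 0.2, 0, 0, 0]
    - [0, 0, 0.21, 0, 0, 0]
    - [0, 0, 0.21, 0, 0, 0]

```text
time: 12.77
tool_pos: [0.6029, 0.1295, 0.0818]
tool_rot: [2.258, -2.181, -0.001]
ft_force: [0.2, -0.5, -0.4]
opening: 0.0555
grip_force: 30.0
```

Call:
play_rows:
  rows:
    - [0, 0, 0, 0, 0, 0]
    - [0, 0, 0, 0, 0, 0]
    - [0, 0, 0, 0, 0, 0]
    - [0, 0, 0, 0, 0, 0]

```text
time: 13.1
tool_pos: [0.6042, 0.1299, 0.0837]
tool_rot: [-2.259, 2.182, -0.001]
ft_force: [-0.2, -0.3, -0.2]
opening: 0.0556
grip_force: 30.0
```

```bash
python3 - <<'E'
from h import *
plan([(.6038,.1295,.062,-88),(.6038,.1295,.0512,-88)])
E
```

```text
t 13.1 at [ 6.04200e-01  1.29900e-01  8.37000e-02 -8.80173e+01] tilt [-6.0e-04 -1.2e-03 -1.0e+00] open 0.0556 grip 30.0 F [-0.2 -0.3 -0.2]
  [0.0020,0.0019,0.1087,0,0,-0.0006]
 -> [ 6.038e-01  1.295e-01  6.200e-02 -8.800e+01]
  [0.0000,0.0000,0.0540,0,0,-0.0000]
 -> [ 6.038e-01  1.295e-01  5.120e-02 -8.800e+01]
```

Call:
play_rows:
  rows:
    - [0, 0, 0.03, 0, 0, 0]
    - [0, 0, 0.06, 0, 0, 0]
    - [0, 0, 0.09, 0, 0, 0]
    - [0, 0, 0.105, 0, 0, 0]
    - [0, 0, 0.105, 0, 0, 0]

```text
time: 13.52
tool_pos: [0.6031, 0.1292, 0.0606]
tool_rot: [2.258, -2.182, -0.001]
ft_force: [0.2, 0.1, -0.6]
opening: 0.0554
grip_force: 30.0
```

Call:
play_rows:
  rows:
    - [0, 0, 0, 0, 0, 0]
    - [0, 0, 0, 0, 0, 0]
    - [0, 0, 0, 0, 0, 0]

```text
time: 13.77
tool_pos: [0.6041, 0.1297, 0.0622]
tool_rot: [-2.259, 2.183, -0.0]
ft_force: [0.2, -0.1, -0.9]
opening: 0.055
grip_force: 30.0
```

Call:
play_rows:
  rows:
    - [0, 0, 0.015, 0, 0, 0]
    - [0, 0, 0.032, 0, 0, 0]
    - [0, 0, 0.048, 0, 0, 0]
    - [0, 0, 0.056, 0, 0, 0]
    - [0, 0, 0.056, 0, 0, 0]

```text
time: 14.18
tool_pos: [0.6037, 0.1295, 0.0505]
tool_rot: [2.259, -2.182, -0.0]
ft_force: [-0.3, 0.1, -1.5]
opening: 0.0555
grip_force: 30.0
```

Call:
play_rows:
  rows:
    - [0, 0, 0, 0, 0, 0]
    - [0, 0, 0, 0, 0, 0]
    - [0, 0, 0, 0, 0, 0]

```text
time: 14.43
tool_pos: [0.6039, 0.1296, 0.0507]
tool_rot: [2.259, -2.183, -0.0]
ft_force: [0.3, -0.9, -0.9]
opening: 0.0553
grip_force: 30.0
```

Call:
play_rows:
  rows:
    - [0, 0, 0, 0, 0, 0]
    - [0, 0, 0, 0, 0, 0]
    - [0, 0, 0, 0, 0, 0]
    - [0, 0, 0, 0, 0, 0]
    - [0, 0, 0, 0, 0, 0]
  hand: 0

```text
time: 14.85
tool_pos: [0.6039, 0.1296, 0.0508]
tool_rot: [-2.259, 2.183, -0.0]
ft_force: [0.5, -0.3, -0.6]
opening: 0.083
grip_force: 0.0
```

Call:
play_rows:
  rows:
    - [0, 0, 0, 0, 0, 0]
    - [0, 0, -0.05, 0, 0, 0]
    - [0, 0, -0.2, 0, 0, 0]
    - [0, 0, -0.35, 0, 0, 0]
    - [0, 0, -0.4, 0, 0, 0]

```text
time: 15.27
tool_pos: [0.606, 0.1303, 0.136]
tool_rot: [-2.257, 2.178, -0.005]
ft_force: [-0.7, 0.5, 1.0]
opening: 0.0877
grip_force: 0.0
```

```bash
python3 - <<'E'
from h import *
# funnel: spout 32..60 above foot; grasp at 46 -> tcp z .044
plan([(.4250,.1275,.130,-88),(.4250,.1275,.044,-88)],start=(.6038,.1295,.131,-88))
E
```

```text
[-0.0212,0.8938,0.0050,0,0,-0.0000]
 -> [  0.425    0.1275   0.13   -88.    ]
  [0.0000,0.0000,0.4300,0,0,-0.0000]
 -> [ 4.250e-01  1.275e-01  4.400e-02 -8.800e+01]
```

Call:
play_rows:
  rows:
    - [0, 0.14, 0, 0, 0, 0]
    - [-0.005, 0.34, 0, 0, 0, 0]
    - [-0.01, 0.55, 0, 0, 0, 0]
    - [-0.015, 0.76, 0, 0, 0, 0]
    - [-0.021, 0.894, 0, 0, 0, 0]

```text
time: 15.68
tool_pos: [0.4218, 0.1264, 0.1309]
tool_rot: [2.258, -2.184, -0.001]
ft_force: [-1.1, 0.0, -0.2]
opening: 0.0876
grip_force: 0.0
```

Call:
play_rows:
  rows:
    - [0, 0, 0.03, 0, 0, 0]
    - [0, 0, 0.1, 0, 0, 0]
    - [0, 0, 0.18, 0, 0, 0]
    - [0, 0, 0.2, 0, 0, 0]
    - [0, 0, 0.2, 0, 0, 0]

```text
time: 16.1
tool_pos: [0.4247, 0.1273, 0.0903]
tool_rot: [2.258, -2.182, -0.0]
ft_force: [0.2, -0.8, -0.7]
opening: 0.0875
grip_force: 0.0
```

Call:
play_rows:
  rows:
    - [0, 0, 0, 0, 0, 0]
    - [0, 0, 0, 0, 0, 0]
    - [0, 0, 0, 0, 0, 0]

```text
time: 16.35
tool_pos: [0.4256, 0.1279, 0.0914]
tool_rot: [-2.258, 2.182, -0.0]
ft_force: [0.2, -0.2, -0.3]
opening: 0.0873
grip_force: 0.0
```

```bash
python3 - <<'E'
from h import *
plan([(.4250,.1275,.0505,-88)])
t=shot('top'); c=shot('scene')
cv2.imwrite('pics/s4.png',np.hstack([cv2.resize(t['img'][180:230,180:250],(420,300),interpolation=2),cv2.resize(c['img'][130:220,190:300],(366,300),interpolation=2)]))
P=cloud(t); q=P[185:222,190:240]; pl=q[(q[...,2]>.036)&(q[...,2]<.046)]; print('cover cloud',len(pl),np.median(pl,0),pl.min(0),pl.max(0))
E
```

```text
t 16.4 at [  0.4256   0.1279   0.0914 -88.0361] tilt [-6.e-04 -9.e-04 -1.e+00] open 0.0873 grip 0.0 F [ 0.2 -0.2 -0.3]
  [0.0019,0.0029,0.2047,0,0,-0.0012]
 -> [ 4.250e-01  1.275e-01  5.050e-02 -8.800e+01]
cover cloud 565 [0.60282023 0.12876333 0.04118929] [0.57407    0.08581133 0.03607463] [0.63227877 0.1769019  0.04550978]
```

View pics/s4.png

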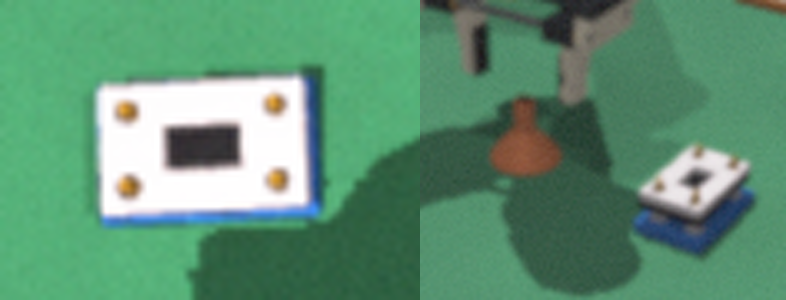

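The cover is flat on the black plate, with its top at about 40 mm, the pins through all four holes, and the black plate showing in the window. Now I grip the funnel by the spout.

Call:
play_rows:
  rows:
    - [0.001, 0.002, 0.06, 0, 0, 0]
    - [0.001, 0.002, 0.13, 0, 0, 0]
    - [0.001, 0.002, 0.18, 0, 0, 0]
    - [0.001, 0.002, 0.201, 0, 0, 0]
    - [0.001, 0.002, 0.201, 0, 0, 0]

```text
time: 16.87
tool_pos: [0.4243, 0.127, 0.05]
tool_rot: [2.258, -2.182, -0.0]
ft_force: [0.8, 0.1, 0.3]
opening: 0.0876
grip_force: 0.0
```

Call:
play_rows:
  rows:
    - [0, 0, 0, 0, 0, 0]
    - [0, 0, 0, 0, 0, 0]
    - [0, 0, 0, 0, 0, 0]
    - [0, 0, 0, 0, 0, 0]
    - [0, 0, 0, 0, 0, 0]
  hand: 1

```text
time: 17.28
tool_pos: [0.4248, 0.1276, 0.051]
tool_rot: [-2.259, 2.182, -0.0]
ft_force: [-0.5, -0.2, 0.2]
opening: 0.0598
grip_force: 0.0
```

Call:
play_rows:
  rows:
    - [0, 0, 0, 0, 0, 0]
    - [0, 0, 0, 0, 0, 0]
    - [0, 0, 0, 0, 0, 0]
    - [0, 0, 0, 0, 0, 0]
    - [0, 0, 0, 0, 0, 0]

```text
time: 17.7
tool_pos: [0.4246, 0.1274, 0.0505]
tool_rot: [2.259, -2.183, 0.0]
ft_force: [0.1, 0.1, 1.1]
opening: 0.0264
grip_force: 0.0
```

Call:
play_rows:
  rows:
    - [0, 0, 0, 0, 0, 0]
    - [0, 0, 0, 0, 0, 0]
    - [0, 0, 0, 0, 0, 0]
    - [0, 0, 0, 0, 0, 0]

```text
time: 18.03
tool_pos: [0.4246, 0.1274, 0.0505]
tool_rot: [2.259, -2.183, -0.0]
ft_force: [0.3, -0.5, 0.3]
opening: 0.0175
grip_force: 30.0
```

```bash
python3 - <<'E'
from h import *
p=pose()[0]
plan([(p[0],p[1],.12,-88),(.589,-.1315,.12,-88),(.589,-.1315,p[2]+.011,-88)])
E
```

```text
t 18.0 at [ 4.24600e-01  1.27400e-01  5.05000e-02 -8.80288e+01] tilt [ 1.e-04  1.e-04 -1.e+00] open 0.0175 grip 30.0 F [ 0.3 -0.5  0.3]
  [0.0000,0.0000,-0.3473,0,0,-0.0010]
 -> [  0.42460488   0.12737897   0.12       -88.        ]
  [0.6611,-0.3882,-0.0000,0,0,-0.0000]
  [0.6611,-0.3882,-0.0000,0,0,-0.0000]
 -> [  0.589   -0.1315   0.12   -88.    ]
  [0.0000,0.0000,0.2923,0,0,-0.0000]
 -> [ 5.89000000e-01 -1.31500000e-01  6.15376479e-02 -8.80000000e+01]
```

Call:
play_rows:
  rows:
    - [0, 0, -0.04, 0, 0, 0]
    - [0, 0, -0.13, 0, 0, 0]
    - [0, 0, -0.24, 0, 0, 0]
    - [0, 0, -0.32, 0, 0, 0]
    - [0, 0, -0.347, 0, 0, 0]

```text
time: 18.45
tool_pos: [0.4257, 0.1281, 0.1227]
tool_rot: [-2.257, 2.18, -0.001]
ft_force: [-0.0, 0.1, -2.3]
opening: 0.0168
grip_force: 30.0
```

Call:
play_rows:
  rows:
    - [0.06, -0.035, 0, 0, 0, 0]
    - [0.18, -0.106, 0, 0, 0, 0]
    - [0.33, -0.194, 0, 0, 0, 0]
    - [0.49, -0.288, 0, 0, 0, 0]
    - [0.66, -0.388, 0, 0, 0, 0]

```text
time: 18.87
tool_pos: [0.507, -0.0029, 0.1198]
tool_rot: [-2.261, 2.181, 0.0]
ft_force: [1.2, 1.8, -0.7]
opening: 0.0172
grip_force: 30.0
```

Call:
play_rows:
  rows:
    - [0.17, -0.1, 0, 0, 0, 0]
    - [0.33, -0.194, 0, 0, 0, 0]
    - [0.48, -0.282, 0, 0, 0, 0]
    - [0.6, -0.353, 0, 0, 0, 0]
    - [0.661, -0.388, 0, 0, 0, 0]

```text
time: 19.28
tool_pos: [0.5898, -0.1341, 0.1189]
tool_rot: [2.256, -2.185, -0.001]
ft_force: [0.7, 1.0, -1.7]
opening: 0.0175
grip_force: 30.0
```

Call:
play_rows:
  rows:
    - [0, 0, 0.03, 0, 0, 0]
    - [0, 0, 0.11, 0, 0, 0]
    - [0, 0, 0.19, 0, 0, 0]
    - [0, 0, 0.23, 0, 0, 0]
    - [0, 0, 0.24, 0, 0, 0]

```text
time: 19.7
tool_pos: [0.587, -0.1307, 0.0699]
tool_rot: [2.258, -2.181, -0.004]
ft_force: [-1.4, -0.4, -0.9]
opening: 0.0172
grip_force: 30.0
```

Call:
play_rows:
  rows:
    - [0, 0, 0, 0, 0, 0]
    - [0, 0, 0, 0, 0, 0]
    - [0, 0, 0, 0, 0, 0]
    - [0, 0, 0, 0, 0, 0]

```text
time: 20.03
tool_pos: [0.5894, -0.1311, 0.0729]
tool_rot: [-2.259, 2.182, -0.002]
ft_force: [0.5, 0.3, -0.9]
opening: 0.0171
grip_force: 30.0
```

```bash
python3 - <<'E'
from h import *
plan([(.589,-.1315,.061,-88)])
E
```

```text
t 20.0 at [ 5.89400e-01 -1.31100e-01  7.29000e-02 -8.80106e+01] tilt [-0.     -0.0015 -1.    ] open 0.0171 grip 30.0 F [ 0.5  0.3 -0.9]
  [0.0018,0.0018,0.0595,0,0,-0.0004]
 -> [ 5.890e-01 -1.315e-01  6.100e-02 -8.800e+01]
```

Next: lower 11.5 mm, release, rise, then go to the red tent.

Call:
play_rows:
  rows:
    - [0, 0, 0.015, 0, 0, 0]
    - [0, 0, 0.035, 0, 0, 0]
    - [0, 0, 0.05, 0, 0, 0]
    - [0, 0, 0.056, 0, 0, 0]
    - [0, 0, 0.056, 0, 0, 0]

```text
time: 20.45
tool_pos: [0.5886, -0.1313, 0.0606]
tool_rot: [2.259, -2.183, -0.0]
ft_force: [-0.7, 0.5, -1.4]
opening: 0.017
grip_force: 30.0
```

Call:
play_rows:
  rows:
    - [0, 0, 0, 0, 0, 0]
    - [0, 0, 0, 0, 0, 0]
    - [0, 0, 0, 0, 0, 0]

```text
time: 20.7
tool_pos: [0.5888, -0.1313, 0.0606]
tool_rot: [2.259, -2.183, -0.0]
ft_force: [0.2, -0.5, -0.8]
opening: 0.0173
grip_force: 30.0
```

Call:
play_rows:
  rows:
    - [0, 0, 0, 0, 0, 0]
    - [0, 0, 0, 0, 0, 0]
    - [0, 0, 0, 0, 0, 0]
    - [0, 0, 0, 0, 0, 0]
    - [0, 0, 0, 0, 0, 0]
  hand: 0

```text
time: 21.12
tool_pos: [0.589, -0.1313, 0.0609]
tool_rot: [-2.259, 2.183, -0.0]
ft_force: [0.2, -1.0, -0.3]
opening: 0.0451
grip_force: 0.0
```

Call:
play_rows:
  rows:
    - [0, 0, 0, 0, 0, 0]
    - [0, 0, 0, 0, 0, 0]
    - [0, 0, -0.05, 0, 0, 0]
    - [0, 0, -0.17, 0, 0, 0]
    - [0, 0, -0.3, 0, 0, 0]

```text
time: 21.53
tool_pos: [0.5879, -0.1314, 0.1209]
tool_rot: [2.258, -2.181, -0.003]
ft_force: [0.8, 0.4, 0.2]
opening: 0.0783
grip_force: 0.0
```

Call:
play_rows:
  rows:
    - [0, 0, 0, 0, 0, 0]
    - [0, 0, 0, 0, 0, 0]
    - [0, 0, 0, 0, 0, 0]

```text
time: 21.78
tool_pos: [0.5887, -0.1312, 0.1213]
tool_rot: [-2.259, 2.183, -0.001]
ft_force: [-0.7, -0.6, -0.3]
opening: 0.087
grip_force: 0.0
```

```bash
python3 - <<'E'
from h import *
plan([(.4388,-.1332,.115,-79.8),(.4388,-.1332,.042,-79.8)])
E
```

```text
t 21.8 at [  0.5887  -0.1312   0.1213 -88.0383] tilt [-3.e-04 -8.e-04 -1.e+00] open 0.087 grip 0.0 F [-0.7 -0.6 -0.3]
  [-0.0158,0.7496,0.0316,0,0,-0.2746]
 -> [  0.4388  -0.1332   0.115  -79.8   ]
  [0.0000,0.0000,0.3650,0,0,-0.0000]
 -> [ 4.388e-01 -1.332e-01  4.200e-02 -7.980e+01]
```

Call:
play_rows:
  rows:
    - [0, 0.12, 0, 0, 0, -0.03]
    - [0, 0.3, 0, 0, 0, -0.1]
    - [-0.01, 0.48, 0.01, 0, 0, -0.17]
    - [-0.013, 0.65, 0.02, 0, 0, -0.24]
    - [-0.016, 0.75, 0.03, 0, 0, -0.275]

```text
time: 22.2
tool_pos: [0.4344, -0.1335, 0.1136]
tool_rot: [2.41, -2.012, -0.004]
ft_force: [-1.3, -0.1, 0.4]
opening: 0.0876
grip_force: 0.0
```

Call:
play_rows:
  rows:
    - [0, 0, 0, 0, 0, 0]
    - [0, 0, 0, 0, 0, 0]
    - [0, 0, 0.04, 0, 0, 0]
    - [0, 0, 0.08, 0, 0, 0]
    - [0, 0, 0.08, 0, 0, 0]

```text
time: 22.62
tool_pos: [0.4384, -0.1332, 0.0966]
tool_rot: [2.408, -2.014, -0.004]
ft_force: [0.6, 0.4, -0.9]
opening: 0.0882
grip_force: 0.0
```

Call:
play_rows:
  rows:
    - [0, 0, 0, 0, 0, 0]
    - [0, 0, 0, 0, 0, 0]
    - [0, 0, 0, 0, 0, 0]

```text
time: 22.87
tool_pos: [0.4391, -0.1333, 0.0986]
tool_rot: [2.41, -2.014, -0.0]
ft_force: [-0.3, -0.7, 0.2]
opening: 0.0876
grip_force: 0.0
```

```bash
python3 - <<'E'
from h import *
plan([(.4388,-.1332,.0555,-79.8)])
c=shot('scene'); cv2.imwrite('pics/s5.png',cv2.resize(c['img'][150:270,110:270],None,fx=3.5,fy=3.5,interpolation=2))
E
```

```text
t 22.9 at [  0.4391  -0.1333   0.0986 -79.7767] tilt [ 1.e-04  4.e-04 -1.e+00] open 0.0876 grip 0.0 F [-0.3 -0.7  0.2]
  [-0.0005,0.0014,0.2155,0,0,0.0008]
 -> [ 4.388e-01 -1.332e-01  5.550e-02 -7.980e+01]
```

View pics/s5.png

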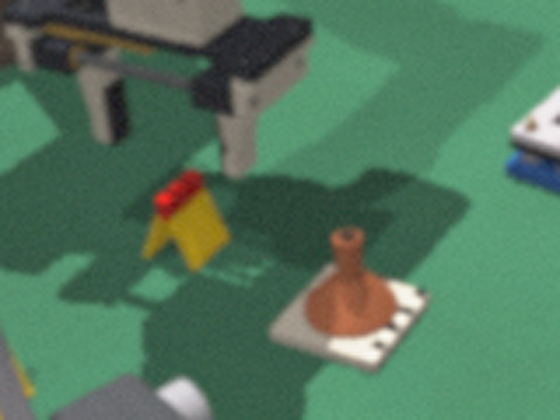

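The funnel stands upright on the slab (348,290) and the fingers straddle the red ridge (178,193). Down to grip.

Call:
play_rows:
  rows:
    - [0, 0.001, 0.05, 0, 0, 0]
    - [0, 0.001, 0.12, 0, 0, 0]
    - [0, 0.001, 0.18, 0, 0, 0]
    - [0, 0.001, 0.21, 0, 0, 0]
    - [0, 0.001, 0.213, 0, 0, 0]

```text
time: 23.33
tool_pos: [0.438, -0.1334, 0.0553]
tool_rot: [2.409, -2.014, -0.002]
ft_force: [0.1, -0.6, 0.5]
opening: 0.0874
grip_force: 0.0
```

Call:
play_rows:
  rows:
    - [0, 0, 0, 0, 0, 0]
    - [0, 0, 0, 0, 0, 0]
    - [0, 0, 0, 0, 0, 0]
    - [0, 0, 0, 0, 0, 0]
    - [0, 0, 0, 0, 0, 0]
  hand: 1

```text
time: 23.75
tool_pos: [0.4389, -0.1333, 0.0566]
tool_rot: [-2.41, 2.014, -0.001]
ft_force: [-0.3, -0.1, 0.3]
opening: 0.0597
grip_force: 0.0
```

Call:
play_rows:
  rows:
    - [0, 0, 0, 0, 0, 0]
    - [0, 0, 0, 0, 0, 0]
    - [0, 0, 0, 0, 0, 0]
    - [0, 0, 0, 0, 0, 0]
    - [0, 0, 0, 0, 0, 0]

```text
time: 24.17
tool_pos: [0.4386, -0.1333, 0.0562]
tool_rot: [2.41, -2.015, -0.0]
ft_force: [0.1, 0.9, 0.0]
opening: 0.0265
grip_force: 0.0
```

Call:
play_rows:
  rows:
    - [0, 0, 0, 0, 0, 0]
    - [0, 0, 0, 0, 0, 0]
    - [0, 0, 0, 0, 0, 0]
    - [0, 0, 0, 0, 0, 0]
    - [0, 0, 0, 0, 0, 0]

```text
time: 24.58
tool_pos: [0.4386, -0.1333, 0.0561]
tool_rot: [2.41, -2.015, -0.0]
ft_force: [0.7, 0.2, -0.4]
opening: 0.0106
grip_force: 27.5
```

```bash
python3 - <<'E'
from h import *
p=pose()[0]
plan([(p[0],p[1],.145,-80),(.676,-.117,.145,-80.6),(.676,-.117,p[2]+.01,-80.6)])
E
```

```text
t 24.6 at [ 4.38600e-01 -1.33300e-01  5.61000e-02 -7.97843e+01] tilt [-0.e+00  1.e-04 -1.e+00] open 0.0106 grip 27.5 F [ 0.7  0.2 -0.4]
  [0.0000,0.0000,-0.4444,0,0,0.0072]
 -> [  0.43855583  -0.13330198   0.145      -80.        ]
  [0.0629,-0.5917,-0.0000,0,0,0.0100]
  [0.0598,-0.5920,-0.0000,0,0,0.0100]
 -> [  0.676  -0.117   0.145 -80.6  ]
  [0.0000,0.0000,0.3944,0,0,-0.0000]
 -> [ 6.76000000e-01 -1.17000000e-01  6.61143375e-02 -8.06000000e+01]
```

Call:
play_rows:
  rows:
    - [0, 0, -0.05, 0, 0, 0]
    - [0, 0, -0.16, 0, 0, 0]
    - [0, 0, -0.3, 0, 0, 0]
    - [0, 0, -0.42, 0, 0, 0]
    - [0, 0, -0.47, 0, 0, 0]

```text
time: 25.0
tool_pos: [0.44, -0.1334, 0.1533]
tool_rot: [-2.409, 2.012, -0.005]
ft_force: [1.2, 0.5, -0.3]
opening: 0.01
grip_force: 27.5
```

Call:
play_rows:
  rows:
    - [0.005, -0.05, 0, 0, 0, 0]
    - [0.017, -0.16, 0, 0, 0, 0]
    - [0.032, -0.3, 0, 0, 0, 0]
    - [0.047, -0.44, 0, 0, 0, 0.01]
    - [0.063, -0.59, 0, 0, 0, 0.015]

```text
time: 25.42
tool_pos: [0.558, -0.1246, 0.1493]
tool_rot: [2.402, -2.024, -0.001]
ft_force: [-0.4, 0.4, 0.8]
opening: 0.0106
grip_force: 27.5
```

Call:
play_rows:
  rows:
    - [0.015, -0.15, 0, 0, 0, 0]
    - [0.03, -0.3, 0, 0, 0, 0]
    - [0.044, -0.43, 0, 0, 0, 0.005]
    - [0.055, -0.54, 0, 0, 0, 0.01]
    - [0.06, -0.592, 0, 0, 0, 0.01]

```text
time: 25.83
tool_pos: [0.678, -0.1163, 0.1479]
tool_rot: [2.396, -2.029, -0.002]
ft_force: [1.0, 0.3, -0.6]
opening: 0.0104
grip_force: 27.5
```

Call:
play_rows:
  rows:
    - [0, 0, 0, 0, 0, 0]
    - [0, 0, 0.07, 0, 0, 0]
    - [0, 0, 0.19, 0, 0, 0]
    - [0, 0, 0.32, 0, 0, 0]
    - [0, 0, 0.4, 0, 0, 0]

```text
time: 26.25
tool_pos: [0.6733, -0.1165, 0.0673]
tool_rot: [2.395, -2.03, -0.004]
ft_force: [-0.3, -0.7, -2.1]
opening: 0.0103
grip_force: 27.5
```

Call:
play_rows:
  rows:
    - [0, 0, 0, 0, 0, 0]
    - [0, 0, 0, 0, 0, 0]
    - [0, 0, 0, 0, 0, 0]
    - [0, 0, 0, 0, 0, 0]

```text
time: 26.58
tool_pos: [0.6765, -0.1165, 0.0719]
tool_rot: [-2.396, 2.029, -0.003]
ft_force: [-0.1, -0.5, -0.5]
opening: 0.0105
grip_force: 27.5
```

```bash
python3 - <<'E'
from h import *
plan([(.676,-.117,.0564,-80.6)])
E
```

```text
t 26.6 at [ 6.76500e-01 -1.16500e-01  7.19000e-02 -8.05151e+01] tilt [ 4.0e-04 -2.5e-03 -1.0e+00] open 0.0105 grip 27.5 F [-0.1 -0.5 -0.5]
  [0.0021,0.0030,0.0777,0,0,0.0028]
 -> [ 6.76e-01 -1.17e-01  5.64e-02 -8.06e+01]
```

Call:
play_rows:
  rows:
    - [0, 0, 0.02, 0, 0, 0]
    - [0, 0, 0.045, 0, 0, 0]
    - [0, 0, 0.065, 0, 0, 0]
    - [0, 0, 0.072, 0, 0, 0]
    - [0, 0, 0.072, 0, 0, 0]

```text
time: 27.0
tool_pos: [0.6757, -0.1165, 0.0561]
tool_rot: [2.397, -2.03, 0.0]
ft_force: [-1.0, 0.6, 3.0]
opening: 0.0107
grip_force: 28.2
```

Call:
play_rows:
  rows:
    - [0, 0, 0, 0, 0, 0]
    - [0, 0, 0, 0, 0, 0]
    - [0, 0, 0, 0, 0, 0]
    - [0, 0, 0, 0, 0, 0]

```text
time: 27.33
tool_pos: [0.6757, -0.1164, 0.056]
tool_rot: [-2.397, 2.03, -0.0]
ft_force: [-0.6, 1.5, 4.3]
opening: 0.0105
grip_force: 28.5
```

Call:
play_rows:
  rows:
    - [0, 0, 0, 0, 0, 0]
    - [0, 0, 0, 0, 0, 0]
    - [0, 0, 0, 0, 0, 0]
    - [0, 0, 0, 0, 0, 0]
    - [0, 0, 0, 0, 0, 0]
  hand: 0

```text
time: 27.75
tool_pos: [0.6756, -0.1166, 0.0554]
tool_rot: [2.397, -2.03, -0.001]
ft_force: [0.5, 0.8, 0.3]
opening: 0.0384
grip_force: 0.0
```

Call:
play_rows:
  rows:
    - [0, 0, 0, 0, 0, 0]
    - [0, 0, -0.03, 0, 0, 0]
    - [0, 0, -0.13, 0, 0, 0]
    - [0, 0, -0.27, 0, 0, 0]
    - [0, 0, -0.35, 0, 0, 0]

```text
time: 28.17
tool_pos: [0.6766, -0.1167, 0.1287]
tool_rot: [-2.397, 2.029, -0.003]
ft_force: [-0.0, 0.5, 1.1]
opening: 0.0715
grip_force: 0.0
```

Call:
play_rows:
  rows:
    - [0, 0, 0, 0, 0, 0]
    - [0, 0, 0, 0, 0, 0]
    - [0, 0, 0, 0, 0, 0]

```text
time: 28.42
tool_pos: [0.6753, -0.1164, 0.1255]
tool_rot: [-2.397, 2.031, 0.001]
ft_force: [-0.3, -0.2, -0.8]
opening: 0.0867
grip_force: 0.0
```

```bash
python3 - <<'E'
from h import *
plan([(.4512,-.3225,.12,-85),(.4512,-.3225,.0555,-85)])
E
```

```text
t 28.4 at [  0.6753  -0.1164   0.1255 -80.5447] tilt [-4.e-04  3.e-04 -1.e+00] open 0.0867 grip 0.0 F [-0.3 -0.2 -0.8]
  [0.4162,0.6372,0.0138,0,0,0.0743]
  [0.4406,0.6206,0.0138,0,0,0.0743]
 -> [  0.4512  -0.3225   0.12   -85.    ]
  [-0.0000,0.0000,0.3225,0,0,-0.0000]
 -> [ 4.512e-01 -3.225e-01  5.550e-02 -8.500e+01]
```

Call:
play_rows:
  rows:
    - [0.05, 0.08, 0, 0, 0, 0.01]
    - [0.14, 0.21, 0, 0, 0, 0.03]
    - [0.24, 0.36, 0, 0, 0, 0.04]
    - [0.33, 0.5, 0.01, 0, 0, 0.06]
    - [0.416, 0.637, 0.014, 0, 0, 0.075]

```text
time: 28.83
tool_pos: [0.5615, -0.2202, 0.1215]
tool_rot: [2.355, -2.077, -0.003]
ft_force: [0.4, -0.6, -0.0]
opening: 0.0875
grip_force: 0.0
```

Call:
play_rows:
  rows:
    - [0.11, 0.155, 0, 0, 0, 0.02]
    - [0.22, 0.31, 0, 0, 0, 0.04]
    - [0.33, 0.46, 0.01, 0, 0, 0.06]
    - [0.41, 0.58, 0.013, 0, 0, 0.07]
    - [0.44, 0.62, 0.014, 0, 0, 0.075]

```text
time: 29.25
tool_pos: [0.4478, -0.3237, 0.1189]
tool_rot: [2.312, -2.126, -0.005]
ft_force: [-0.2, 0.6, -1.1]
opening: 0.088
grip_force: 0.0
```

Call:
play_rows:
  rows:
    - [0, 0, 0, 0, 0, 0]
    - [0, 0, 0, 0, 0, 0]
    - [0, 0, 0.05, 0, 0, 0]
    - [0, 0, 0.1, 0, 0, 0]
    - [0, 0, 0.1, 0, 0, 0]

```text
time: 29.67
tool_pos: [0.451, -0.3211, 0.0973]
tool_rot: [2.316, -2.121, -0.006]
ft_force: [-0.4, 0.2, 0.2]
opening: 0.0874
grip_force: 0.0
```

Call:
play_rows:
  rows:
    - [0, 0, 0, 0, 0, 0]
    - [0, 0, 0, 0, 0, 0]
    - [0, 0, 0, 0, 0, 0]

```text
time: 29.92
tool_pos: [0.4522, -0.3222, 0.1002]
tool_rot: [2.316, -2.122, 0.0]
ft_force: [0.2, 0.3, -0.0]
opening: 0.0877
grip_force: 0.0
```

```bash
python3 - <<'E'
from h import *
plan([(.4512,-.3225,.0560,-85)])
c=shot('scene'); cv2.imwrite('pics/s6.png',cv2.resize(c['img'][150:310,60:270],None,fx=3,fy=3,interpolation=2))
E
```

```text
t 29.9 at [  0.4522  -0.3222   0.1002 -84.9874] tilt [ 1.e-04 -0.e+00 -1.e+00] open 0.0877 grip 0.0 F [ 0.2  0.3 -0. ]
  [0.0010,0.0051,0.2210,0,0,0.0004]
 -> [ 4.512e-01 -3.225e-01  5.600e-02 -8.500e+01]
```

View pics/s6.png

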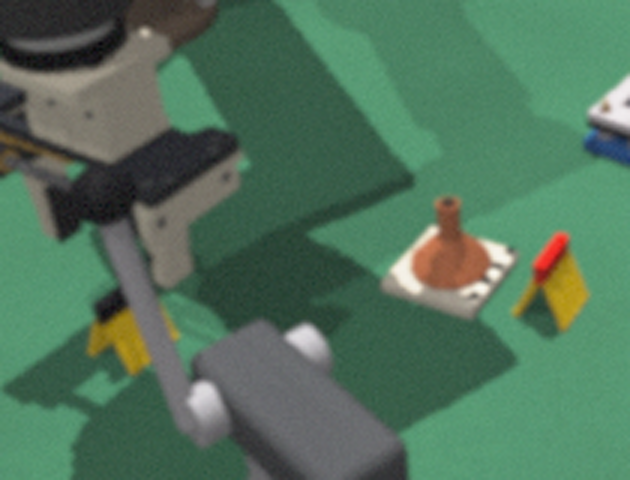

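The red tent stands upright off the scale edge (553,285). The fingers straddle the black ridge (110,300), and the stand's lever is only in the foreground.

Call:
play_rows:
  rows:
    - [0.001, 0.005, 0.05, 0, 0, 0]
    - [0.001, 0.005, 0.12, 0, 0, 0]
    - [0.001, 0.005, 0.18, 0, 0, 0]
    - [0.001, 0.005, 0.21, 0, 0, 0]
    - [0.001, 0.005, 0.22, 0, 0, 0]

```text
time: 30.38
tool_pos: [0.45, -0.3225, 0.0548]
tool_rot: [2.315, -2.123, -0.003]
ft_force: [-0.4, -0.1, 1.8]
opening: 0.0877
grip_force: 0.0
```

Call:
play_rows:
  rows:
    - [0, 0, 0, 0, 0, 0]
    - [0, 0, 0, 0, 0, 0]
    - [0, 0, 0, 0, 0, 0]
    - [0, 0, 0, 0, 0, 0]
    - [0, 0, 0, 0, 0, 0]
  hand: 1

```text
time: 30.8
tool_pos: [0.4511, -0.3228, 0.0567]
tool_rot: [-2.315, 2.123, -0.001]
ft_force: [-0.3, 0.1, -0.6]
opening: 0.0602
grip_force: 0.0
```

Call:
play_rows:
  rows:
    - [0, 0, 0, 0, 0, 0]
    - [0, 0, 0, 0, 0, 0]
    - [0, 0, 0, 0, 0, 0]
    - [0, 0, 0, 0, 0, 0]
    - [0, 0, 0, 0, 0, 0]

```text
time: 31.22
tool_pos: [0.4508, -0.3227, 0.0562]
tool_rot: [-2.316, 2.123, -0.0]
ft_force: [0.2, -0.8, -0.6]
opening: 0.0266
grip_force: 0.0
```

Call:
play_rows:
  rows:
    - [0, 0, 0, 0, 0, 0]
    - [0, 0, 0, 0, 0, 0]
    - [0, 0, 0, 0, 0, 0]
    - [0, 0, 0, 0, 0, 0]
    - [0, 0, 0, 0, 0, 0]

```text
time: 31.63
tool_pos: [0.4507, -0.3227, 0.0561]
tool_rot: [2.316, -2.123, -0.0]
ft_force: [0.1, 0.2, -0.7]
opening: 0.0102
grip_force: 27.5
```

Call:
play_rows:
  rows:
    - [0, 0, -0.05, 0, 0, 0]
    - [0, 0, -0.16, 0, 0, 0]
    - [0, 0, -0.3, 0, 0, 0]
    - [0, 0, -0.42, 0, 0, 0]
    - [0, 0, -0.47, 0, 0, 0]

```text
time: 32.05
tool_pos: [0.4522, -0.3234, 0.1544]
tool_rot: [-2.315, 2.121, -0.008]
ft_force: [0.1, 0.5, -0.0]
opening: 0.0105
grip_force: 27.5
```

```bash
python3 - <<'E'
from h import *
p=pose()[0]
# go round: over the free strip x~.50, then up to the place left of the carrier
plan([(.47,.04,.15,-88),(.601,.229,.15,-88),(.601,.229,.071,-88)])
E
```

```text
t 32.0 at [  0.4522  -0.3234   0.1544 -84.9928] tilt [ 0.0026 -0.0043 -1.    ] open 0.0105 grip 27.5 F [ 0.1  0.5 -0. ]
  [-0.9012,-0.1235,0.0110,0,0,0.0501]
  [-0.9042,-0.0999,0.0110,0,0,0.0501]
 -> [ 4.7e-01  4.0e-02  1.5e-01 -8.8e+01]
  [-0.4608,-0.3438,-0.0000,0,0,-0.0000]
  [-0.4608,-0.3438,-0.0000,0,0,-0.0000]
 -> [  0.601   0.229   0.15  -88.   ]
  [0.0000,0.0000,0.3950,0,0,-0.0000]
 -> [ 6.01e-01  2.29e-01  7.10e-02 -8.80e+01]
```

Call:
play_rows:
  rows:
    - [-0.11, -0.015, 0, 0, 0, 0]
    - [-0.3, -0.04, 0, 0, 0, 0.01]
    - [-0.51, -0.07, 0, 0, 0, 0.03]
    - [-0.71, -0.097, 0, 0, 0, 0.04]
    - [-0.9, -0.123, 0, 0, 0, 0.05]

```text
time: 32.47
tool_pos: [0.4592, -0.1396, 0.1505]
tool_rot: [-2.286, 2.154, -0.0]
ft_force: [2.0, 0.9, -0.9]
opening: 0.0103
grip_force: 27.5
```

Call:
play_rows:
  rows:
    - [-0.19, -0.02, 0, 0, 0, 0.01]
    - [-0.39, -0.042, 0, 0, 0, 0.02]
    - [-0.59, -0.064, 0, 0, 0, 0.03]
    - [-0.77, -0.085, 0, 0, 0, 0.04]
    - [-0.904, -0.1, 0, 0, 0, 0.05]

```text
time: 32.88
tool_pos: [0.4686, 0.0431, 0.1508]
tool_rot: [-2.26, 2.181, -0.0]
ft_force: [-0.0, -0.3, -0.9]
opening: 0.0104
grip_force: 27.5
```

Call:
play_rows:
  rows:
    - [-0.09, -0.065, 0, 0, 0, 0]
    - [-0.18, -0.135, 0, 0, 0, 0]
    - [-0.27, -0.2, 0, 0, 0, 0]
    - [-0.36, -0.27, 0, 0, 0, 0]
    - [-0.46, -0.344, 0, 0, 0, 0]

```text
time: 33.3
tool_pos: [0.5344, 0.1356, 0.1504]
tool_rot: [2.259, -2.183, -0.0]
ft_force: [-0.1, 0.8, -0.5]
opening: 0.0105
grip_force: 27.5
```

Call:
play_rows:
  rows:
    - [-0.11, -0.08, 0, 0, 0, 0]
    - [-0.22, -0.165, 0, 0, 0, 0]
    - [-0.33, -0.247, 0, 0, 0, 0]
    - [-0.42, -0.314, 0, 0, 0, 0]
    - [-0.46, -0.344, 0, 0, 0, 0]

```text
time: 33.72
tool_pos: [0.6012, 0.2312, 0.1499]
tool_rot: [-2.26, 2.182, -0.0]
ft_force: [0.7, -0.6, -0.6]
opening: 0.0103
grip_force: 27.5
```

Call:
play_rows:
  rows:
    - [0, 0, 0, 0, 0, 0]
    - [0, 0, 0.06, 0, 0, 0]
    - [0, 0, 0.18, 0, 0, 0]
    - [0, 0, 0.3, 0, 0, 0]
    - [0, 0, 0.36, 0, 0, 0]

```text
time: 34.13
tool_pos: [0.5975, 0.227, 0.075]
tool_rot: [2.255, -2.182, -0.002]
ft_force: [-0.2, -0.9, -0.6]
opening: 0.0105
grip_force: 27.5
```

Call:
play_rows:
  rows:
    - [0, 0, 0, 0, 0, 0]
    - [0, 0, 0, 0, 0, 0]
    - [0, 0, 0, 0, 0, 0]
    - [0, 0, 0, 0, 0, 0]
    - [0, 0, 0, 0, 0, 0]

```text
time: 34.55
tool_pos: [0.6005, 0.2294, 0.0796]
tool_rot: [-2.258, 2.181, -0.001]
ft_force: [-0.0, -0.8, -0.4]
opening: 0.0106
grip_force: 27.5
```

```bash
python3 - <<'E'
from h import *
plan([(.601,.229,.0563,-88)])
E
```

```text
t 34.5 at [ 6.00500e-01  2.29400e-01  7.96000e-02 -8.80278e+01] tilt [-0.0012 -0.0019 -1.    ] open 0.0106 grip 27.5 F [-0.  -0.8 -0.4]
  [0.0021,-0.0023,0.1163,0,0,-0.0009]
 -> [ 6.01e-01  2.29e-01  5.63e-02 -8.80e+01]
```

Call:
play_rows:
  rows:
    - [0, 0, 0.03, 0, 0, 0]
    - [0, 0, 0.065, 0, 0, 0]
    - [0, 0, 0.095, 0, 0, 0]
    - [0, 0, 0.111, 0, 0, 0]
    - [0, 0, 0.111, 0, 0, 0]

```text
time: 34.97
tool_pos: [0.5996, 0.2288, 0.0559]
tool_rot: [2.259, -2.182, 0.0]
ft_force: [-1.9, -0.8, 5.4]
opening: 0.0104
grip_force: 28.7
```

Call:
play_rows:
  rows:
    - [0, 0, 0, 0, 0, 0]
    - [0, 0, 0, 0, 0, 0]
    - [0, 0, 0, 0, 0, 0]
    - [0, 0, 0, 0, 0, 0]
    - [0, 0, 0, 0, 0, 0]

```text
time: 35.38
tool_pos: [0.5995, 0.2288, 0.0559]
tool_rot: [2.259, -2.182, -0.0]
ft_force: [-2.5, 0.1, 5.5]
opening: 0.0105
grip_force: 28.6
```

On the floor. Release, rise and move clear.

Call:
play_rows:
  rows:
    - [0, 0, 0, 0, 0, 0]
    - [0, 0, 0, 0, 0, 0]
    - [0, 0, 0, 0, 0, 0]
    - [0, 0, 0, 0, 0, 0]
    - [0, 0, 0, 0, 0, 0]
  hand: 0

```text
time: 35.8
tool_pos: [0.5998, 0.229, 0.0556]
tool_rot: [2.259, -2.183, -0.0]
ft_force: [-0.3, -0.2, -0.1]
opening: 0.0381
grip_force: 0.0
```

Call:
play_rows:
  rows:
    - [0, 0, 0, 0, 0, 0]
    - [0, 0, -0.03, 0, 0, 0]
    - [0, 0, -0.15, 0, 0, 0]
    - [0, 0, -0.3, 0, 0, 0]
    - [0, 0, -0.45, 0, 0, 0]

```text
time: 36.22
tool_pos: [0.5995, 0.2287, 0.1468]
tool_rot: [2.258, -2.182, -0.0]
ft_force: [1.3, 0.6, -0.3]
opening: 0.0713
grip_force: 0.0
```

Call:
play_rows:
  rows:
    - [0, 0.1, -0.05, 0, 0, 0]
    - [0, 0.28, -0.05, 0, 0, 0]
    - [0, 0.48, -0.05, 0, 0, 0]
    - [0, 0.65, -0.05, 0, 0, 0]
    - [0, 0.75, -0.05, 0, 0, 0]

```text
time: 36.63
tool_pos: [0.4471, 0.223, 0.1564]
tool_rot: [-2.259, 2.183, 0.001]
ft_force: [0.0, 0.1, -0.4]
opening: 0.0875
grip_force: 0.0
```

Call:
play_rows:
  rows:
    - [0, 0, 0, 0, 0, 0]
    - [0, 0, 0, 0, 0, 0]
    - [0, 0, 0, 0, 0, 0]
    - [0, 0, 0, 0, 0, 0]
    - [0, 0, 0, 0, 0, 0]

```text
time: 37.05
tool_pos: [0.4507, 0.224, 0.1558]
tool_rot: [2.258, -2.184, 0.0]
ft_force: [0.0, 0.7, 0.3]
opening: 0.0874
grip_force: 0.0
```

```bash
python3 - <<'E'
from h import *
t=shot('top'); c=shot('scene')
cv2.imwrite('pics/f.png',np.hstack([t['img'][100:300,100:400],cv2.resize(c['img'][110:290,90:370],(500,321))[:200*0+200]]) if 0 else cv2.resize(t['img'][100:300,100:400],(780,520),interpolation=2))
cv2.imwrite('pics/g.png',cv2.resize(c['img'][120:270,150:370],(780,532),interpolation=2))
im=t['img']; hsv=cv2.cvtColor(im,cv2.COLOR_BGR2HSV); H,S,V=[hsv[...,i].astype(int) for i in range(3)]; P=cloud(t)
hi=(P[...,2]>.048)&(P[...,2]<.064)
red=((H<8)|(H>172))&(S>150)&hi; v,u=np.nonzero(red); X=onplane(t,np.c_[u,v],.055)[:,:2]
blk=(V<70)&hi; blk[:, :150]=0
def fr(p,o,yaw):
    a=np.radians(yaw); d=np.array(p)-o; return (np.array([[np.cos(a),np.sin(a)],[-np.sin(a),np.cos(a)]])@d*1000).round(1)
for n,m,o,y in(('red',red,(.5892,-.1314),9.4),('black',blk,(.6043,.1302),2)):
    k,l,st,ce=cv2.connectedComponentsWithStats(m.astype(np.uint8))
    for i in range(1,k):
        if st[i,4]>12:
            q=onplane(t,ce[i],.055)[0]; print(n,st[i,4],q[:2].round(4),fr(q[:2],o,y))
b=P[185:235,285:335]; s=b[(b[...,2]>.06)&(b[...,2]<.08)]; print('spout',s.mean(0),fr(s.mean(0)[:2],(.5892,-.1314),9.4))
q=P[185:222,190:240]; pl=q[(q[...,2]>.036)&(q[...,2]<.046)]; print('cover',np.median(pl,0))
E
```

```text
red 53 [ 0.6752 -0.1168] [87.3  0.4]
black 60 [ 0.7765 -0.4242] [ 152.7 -560.1]
black 37 [0.5992 0.223 ] [-1.9 92.9]
spout [ 0.58791891 -0.12932035  0.07103307] [-0.9  2.3]
cover [0.6026859  0.13094484 0.04111736]
```

View pics/f.png

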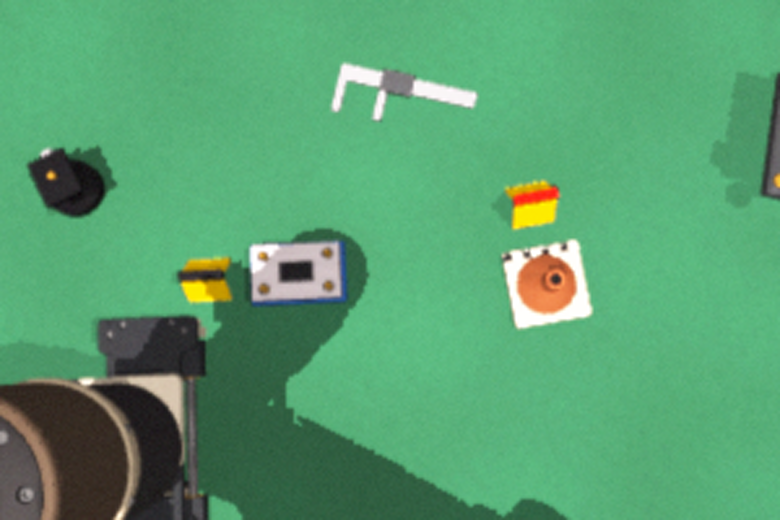

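View pics/g.png

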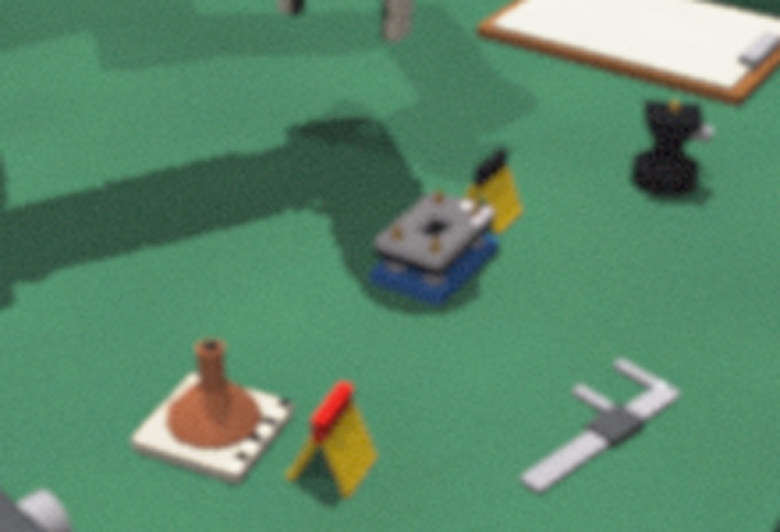

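All the pieces are in place. The black tent is 93 mm left of the carrier's centre and the red tent 87 mm behind the slab's. The funnel is about 2 mm off the slab's centre, both plates are down, and the caliper and tripod head are untouched.

```bash
python3 -c "
from cell import bot
print(bot.job_done())"
```

```text
the job is handed in; nothing more can be done
None
```

I handed the job in at about 37 s, and no verdict came back: in the last pictures, both plates are seated on the posts (black below, aluminium on top), the funnel is on the slab, and both tents stand within their ranges, with the caliper and tripod head looking undisturbed.

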